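Close and pin the flow-cell clamp

ROBOT

A 6-joint arm with a two-finger parallel gripper is mounted at the origin on a cart in front of the work surface, level with it; the furniture and walls round the work are solid. World frame = base frame: x ahead of the robot, y to its left, z up, the work surface at z = 0. Lengths are in m, angles in degrees, forces in N, time in s.
With the tool pointing down it reaches from about 0.375 to 0.9 m from the base axis. Payload 3.1 kg.
Tool frame: the origin (TCP) lies on the front face of the gripper's body, between the roots of the fingers; the fingertips stand 70 mm ahead of it and the grasp point (between the pads) lies 51 mm ahead of it (bot.tip_extent is the distance from the TCP to the fingertips, in m); z points along the fingers, x is the direction in which the jaws open and shut, and the axes are right-handed (so a half turn about z gives the same grasp; the last joint's range is limited). The gripper opens to 87 mm and grips with 3 to 60 N. Pads are 19 mm wide; open, the fingers measure 117 mm over their backs; the gripper's body (75 mm by 190 mm) begins 51 mm behind the grasp point.
Start: joints at [-80.128, 30.224, 82.088, -0, 67.689, -10.227], TCP at [0.215, -0.587, 0.292] pointing down, gripper open.
Joint ranges: [-176.69, 176.69], [-43.24, 126.21], [12.49, 139.97], [-82, 262], [0, 151.66], [-163.58, 163.58]. Speed limits (degrees/s): [159.86, 159.86, 180, 180, 180, 180].

INTERFACE

Orientations are given as a 3x3 rotation matrix whose columns are the frame's x, y, z axes.
In Python, from rig import bot, viewer, ticket gives the robot as it stands. The module is installed in compiled form; this text tells all that it offers.
- The arm moves only by the tool arm_command, never from a script. Its argument "targets" is a list of rows, each an object with "rot": the turn, a rotation vector about the tool's x, y, z in degrees, a list of three; "offset": the shift along the tool's x, y, z in cm, a list of three; "gripper": the closure, from 0 (fully open) to 1 (shut). A call has 1 to 8 rows; each row is the pose to reach, as a shift and turn from the pose commanded when the call began, along the tool's axes at that moment; what a row does not reach only later rows make up. A row lasts 1/10 s, in which the tool goes at most 50 mm and 8.59 degrees, less where a joint would pass 70% of its speed; a pose out of reach is approached as far as the arm can. A call with a gripper value outside its range is refused whole. The fingers move at their own pace and stop on an object; the grip force is fixed at half the most. Time passes only in rows, so rows that repeat a pose let the fingers close. It gives the time, the measured TCP pose, the force and the opening at its end, in the units of the state.
- bot.read_state(): the state, without advancing time (a new reading comes with each control period).
- viewer.capture(name): name is "scene" or "side" or "wrist"; returns a dict with "frame" (480x640x3 uint8, red, green, blue), "fx", "fy", "cx", "cy" (pixels), "view" (4x4, takes a point from world to camera coordinates). Camera axes: x right, y down, z forward; pixel columns grow to the right and rows downward; lengths in m; the calibration is good to about 2 mm. A picture is of the moment at which its call begins. There is no depth.
- ticket.hand_in(): hands the job in, once; it reports no verdict.
The state is a dict: "time_s": time; "joint_positions": joint angles; "qvel": joint speeds; "tau": joint torques, N m; "position": TCP position; "tcp_rot": TCP orientation; "force": force on the tool from outside, world axes, zero at the start; "moment": the same for the moment, N m; "opening": opening from 0.0 (shut) to 1.0 (fully open).
Only numpy, scipy, OpenCV 4.12 (cv2) and the standard library are available. Lean on these libraries where they do the work, as an engineer would, in place of code of your own. Each camera call takes 0.05 s, during which the arm holds its last target. There are 200 camera calls.

TASK

Finish assembling the flow cell in the open clamshell clamp: lay the white spacer frame squarely on the clear plate that already lies between the dowels and let go, lay the blue cover plate squarely on the spacer, and swing the sprung lid down onto the stack. Then take the orange-headed register pin from its grey block and push it through the hole in the lid's tongue into the bushing below until its collar sits on the lid and the lid is fully shut against its springs. Finish while still holding: keep the fingers on the pin's head and keep pressing it down so that the lid stays fully shut, ready for the clamp screws, do not let go, and leave the other things on the bench where they are.

Things in the scene. Friction and masses are not known exactly. Their poses are not given: they have to be found in the camera images.
- clamp: aluminium clamshell clamp, fixed, base 192 x 100 mm, 13 mm high. Origin on the bench under the middle of the nest; x points from the pin bushing (front) to the hinge, z up. Eight tapered dowels (8 mm wide, 50 mm high) surround the nest with 1.5 mm play: at x = +-30, y = +-30.5 mm and at x = +-43.5, y = +-13 mm, so the middle 50 mm of the long sides are open for the fingers
- nest (a point): on the clamp: middle of the upper face of the lower plate, 30 mm above the bench, where the spacer's underside goes (the cover plate's underside goes 6 mm higher); same axes as the clamp
- bushing_mouth (a point): on the clamp: middle of the mouth of the upright bushing in front of the nest, 46 mm above the bench; hole 12.5 mm wide with a chamfer, 33 mm deep; it is 71 mm in front of the nest
- lid (a joint): angle of the clamp's lid in rad: 0 fully shut (level), 1.57 upright, 1.95 fully open; it starts at 1.65 to 1.8. A friction hinge (0.16 N m): the lid, 180 g, stays at any angle it is left at. Left alone on the full stack, its spring-loaded pressure frame holds it ajar by about 0.03 rad; about 9 N down at its hole shuts it fully
- lid_hinge (a point): on the clamp: middle of the lid's hinge axis (the clamp's y), 58 mm above the bench, 72 mm behind the nest. The lid is 8 mm thick, 72 mm wide and reaches 166 mm from the axis; the last 42 mm are a tongue 44 mm wide. It has a window 64 x 36 mm centred 72 mm from the axis; its outer face is flat
- lid_hole (a point): on the lid's outer face: middle of the pin hole in the tongue, 13 mm wide, 143 mm from the hinge axis; when the lid is shut it lies 62 mm above the bench, straight above the bushing
- platen (a joint): how far the black pressure frame under the lid (66 x 44 mm) is pushed back against its springs, in m: 0 free, about 0.003 when the lid is shut on the whole stack; 6000 N/m
- lower_plate: clear plate 76 x 50 x 8 mm lying in the nest on a pedestal 22 mm high and 40 mm wide; origin in the middle of its underside, x along its length, z up
- spacer: white frame 76 x 50 x 6 mm with a window 52 x 26 mm, lying flat on the bench; origin in the middle of its underside, x along its length, z up; either way round is right; 30 g
- cover_plate: blue see-through plate 76 x 50 x 8 mm with two dark port holes, lying flat on the bench; origin in the middle of its underside, x along its length, z up; either way round is right; 60 g
- pin: steel register pin, upright in its block: shank 10 mm diameter, 44 mm long, its first 10 mm tapered to 3.6 mm; above it a collar 26 mm wide, 4 mm thick, then an orange head of 22 mm diameter, 24 mm tall. Origin at the tip, z up to the head; 72 mm tall; 70 g. Seated with the lid shut, its tip is 18 mm above the bench
- pin_head (a point): middle of the pin's orange head, 60 mm above its tip
- pin_block: grey block 44 x 80 x 52 mm, fixed to the bench, with two upright holes, the pin in one; the pin's collar rests on its top. Origin in the middle of its underside
- timer_bench: bystander: timer, white and blue, 70 x 78 x 34 mm; origin in the middle of its underside
- indicator: bystander: small white bottle with a red cap, 34 mm wide, 80 mm tall; origin in the middle of its underside
- vial_a: bystander: clear vial with a black cap, 22 mm wide, 52 mm tall; origin in the middle of its underside
- beaker_250: bystander: glass beaker, 79 mm wide, 92 mm tall; origin in the middle of its underside
- beaker_100: bystander: small glass beaker, 61 mm wide, 70 mm tall; origin in the middle of its underside
- petri_4: bystander: petri dish with pink filling, 91 mm wide, 16 mm tall; origin in the middle of its underside

How it is judged:
By the outcome, as a careful person would: the job done as asked, in the order asked, and still so for the second after the job is handed in, while the arm keeps its last pose, push and grip.
It also fails if it takes over 72 s, if anything falls off the work surface, if the arm or the gripper's body presses on something with over 40 N, if the wrist force passes 120 N, or if a joint passes its speed limit or range.

## Working session

There is one attempt and no reset: what is moved stays moved. The work goes in short steps, Python scripts to look and compute and a tool call to move; the robot and the scene stay as the last step left them, time stands still between calls to the robot, and variables do not carry over. Pictures are saved under pics/ and viewed, about 8 in all and at most 12, crops included, and the job is handed in when it is done.

Besides the shell and the picture viewer there is one more tool, called after "Emit:" as name(argument=value, ...), one argument or row to a line, values as JSON. arm_command: Moves the arm, as the interface text tells. Its arguments: {"type":"object","properties":{"targets":{"type":"array"}},"required":["targets"]}

```bash
mkdir -p pics; cat > h.py <<'E'
import numpy as np,cv2
from rig import bot,viewer,ticket
def cap(n,f=None):
    c=viewer.capture(n)
    if f: cv2.imwrite('pics/'+f,c['frame'][:,:,::-1])
    return c
def ray(c,u,v,z):
    V=np.array(c['view']);R=V[:3,:3];t=V[:3,3];o=-R.T@t
    d=R.T@np.array([(u-c['cx'])/c['fx'],(v-c['cy'])/c['fy'],1]);return o+d*(z-o[2])/d[2]
def proj(c,p):
    V=np.array(c['view']);q=V[:3,:3]@np.array(p)+V[:3,3];return np.array([c['fx']*q[0]/q[2]+c['cx'],c['fy']*q[1]/q[2]+c['cy']])
def st():
    s=bot.read_state();print('t',s['time_s'],'p',np.round(s['position'],4),'F',np.round(s['force'],1),'op',np.round(s['opening'],3));print(np.round(s['tcp_rot'],4).tolist());return s
E
python3 - <<'E'
from h import *
s=st();print(bot.tip_extent)
for n in('scene','side','wrist'):
    c=cap(n,n+'0.png');V=np.array(c['view']);print(n,c['fx'],c['cx'],c['cy'],(-V[:3,:3].T@V[:3,3]).round(3),V[2,:3].round(2))
E
```

```text
t 0.0 p [ 0.2147 -0.5863  0.2913] F [-0.5  0.6 -0.2] op 0.995
[[0.3437, -0.9391, -0.0004], [-0.9391, -0.3437, 0.0021], [-0.0021, -0.0004, -1.0]]
0.0697
scene 468.5888018248983 311.4112095973401 240.32314747214832 [-0.174  0.838  0.751] [ 0.53 -0.68 -0.5 ]
side 474.4041214884878 318.2203295032445 234.91351364375114 [ 0.505 -1.238  0.567] [ 0.05  0.92 -0.4 ]
wrist 420.23119239316645 312.93905179023335 235.09386000567358 [ 0.29  -0.559  0.384] [-0.27 -0.1  -0.96]
```

View pics/scene0.png

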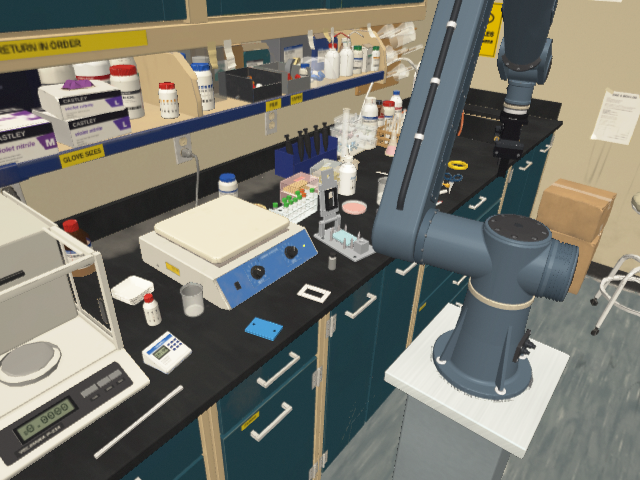

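View pics/side0.png

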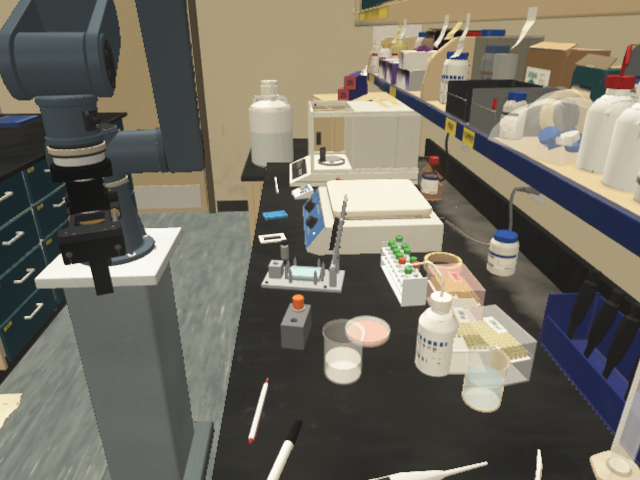

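The scene view shows the clamp around (345,240), the spacer at (313,293), the cover at (264,328) and the vial at (332,263). In the side view the pin's orange head is at (298,302), the block at (296,328) and the lid stands upright at (340,240).

```bash
python3 - <<'E'
from h import *
def blob(c,m,roi,z,name):
    M=np.zeros(m.shape,np.uint8);x0,y0,x1,y1=roi;M[y0:y1,x0:x1]=m[y0:y1,x0:x1]*255
    cs,_=cv2.findContours(M,cv2.RETR_EXTERNAL,cv2.CHAIN_APPROX_NONE);k=max(cs,key=cv2.contourArea)
    P=np.array([ray(c,u,v,z)[:2] for u,v in k[:,0,:]],np.float32);r=cv2.minAreaRect(P);print(name,len(k),np.round(r[0],4),np.round(r[1],4),round(r[2],1))
for n,rw,rb in(('scene',(290,275,335,310),(235,310,295,348)),('side',(250,228,295,250),(255,208,295,224))):
    c=cap(n);f=c['frame'].astype(int);r,g,b=f[...,0],f[...,1],f[...,2]
    blob(c,(r>150)&(b>150),rw,.006,n+' spacer');blob(c,(b>r+50)&(b>110),rb,.008,n+' cover')
c=cap('side')
f=c['frame'].astype(int);m=((f[...,0]>170)&(f[...,2]<90)&(f[...,1]<140));v,u=np.nonzero(m[280:320,280:320]);u=u.mean()+280;v=v.mean()+280
print('pin head',u,v,ray(c,u,v,.068))
print('clamp side base corners',[ray(c,*p,.013).round(3) for p in((263,287),(341,289),(344,272),(272,270))])
print('block top',[ray(c,*p,.052).round(3) for p in((282,317),(304,320),(310,306),(291,304))])
c2=cap('scene');print([ray(c2,*p,.013).round(3) for p in((317,236),(352,262),(375,252))])
for cc,n,b in((c,'side',(225,220,365,360)),(c2,'scene',(290,160,410,280))):
    x0,y0,x1,y1=b;cv2.imwrite(f'pics/z_{n}.png',cv2.resize(cc['frame'][y0:y1,x0:x1,::-1],None,fx=4,fy=4,interpolation=cv2.INTER_CUBIC))
a=cv2.imread('pics/z_side.png');b=cv2.imread('pics/z_scene.png');b=cv2.resize(b,(560,560));im=np.hstack([a,b]);cv2.imwrite('pics/z.png',cv2.resize(im,(800,400)))
E
```

```text
scene spacer 70 [0.4385 0.0457] [0.0766 0.0538] 11.8
scene cover 84 [0.4392 0.2337] [0.0793 0.058 ] 15.1
side spacer 61 [0.4364 0.042 ] [0.0759 0.057 ] 11.7
side cover 55 [0.4393 0.2269] [0.0791 0.0648] 15.6
pin head 297.43518518518516 302.56481481481484 [ 0.50591963 -0.42540623  0.068     ]
clamp side base corners [array([ 0.427, -0.262,  0.013]), array([ 0.608, -0.283,  0.013]), array([ 0.624, -0.2  ,  0.013]), array([ 0.445, -0.177,  0.013])]
block top [array([ 0.475, -0.451,  0.052]), array([ 0.518, -0.464,  0.052]), array([ 0.531, -0.414,  0.052]), array([ 0.493, -0.404,  0.052])]
[array([ 0.612, -0.189,  0.013]), array([ 0.441, -0.136,  0.013]), array([ 0.42 , -0.228,  0.013])]
```

View pics/z.png

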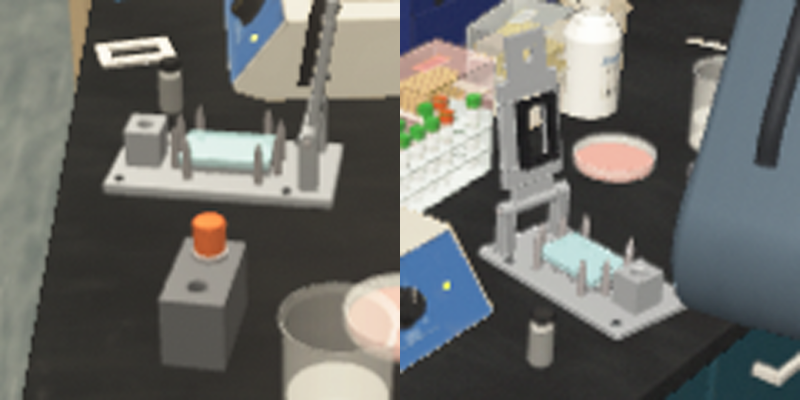

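The zoom confirms the clamp layout: the hinge points to world +x, the pin is in the far hole of its block, and the vial stands left of the bushing. Next I move above the clamp, rotating so the wrist camera ends up on the robot side, then go on to the spacer.

```bash
cat >> h.py <<'E'
from scipy.spatial.transform import Rotation as Ro
def down(yaw,tilt=0):
    a=np.radians(yaw);x=np.array([np.cos(a),np.sin(a),0]);z=np.array([0,0,-1.]);return np.c_[x,np.cross(z,x),z]
def plan(*poses,s=None):
    """poses (x,y,z,yaw or R): chained relative moves"""
    s=s or st();p=np.array(s['position']);R=np.array(s['tcp_rot'])
    for q in poses:
        P=np.array(q[:3]);T=down(q[3]) if np.isscalar(q[3]) else q[3]
        print(' offset',(R.T@(P-p)*100).round(2).tolist(),'rot',np.degrees(Ro.from_matrix(R.T@T).as_rotvec()).round(2).tolist(),'rows>=',int(np.ceil(max(np.linalg.norm(P-p)/.05,np.degrees(Ro.from_matrix(R.T@T).magnitude())/8.59))))
        p,R=P,T
E
python3 - <<'E'
from h import *
plan((.35,-.42,.33,-5),(.43,-.23,.33,60),(.45,-.205,.33,83),(.4375,.044,.2,101.7))
E
```

```text
t 0.35 p [ 0.2148 -0.5868  0.292 ] F [ 0.3 -0.8  0.3] op 1.002
[[0.3436, -0.9391, -0.0001], [-0.9391, -0.3436, 0.0006], [-0.0006, -0.0001, -1.0]]
 offset [-11.02, -18.43, -3.79] rot [-0.02, 0.02, -64.9] rows>= 8
 offset [6.31, -19.62, 0.0] rot [0.0, 0.0, -65.0] rows>= 8
 offset [3.17, 0.48, 0.0] rot [0.0, 0.0, -23.0] rows>= 3
 offset [24.56, -4.28, 13.0] rot [0.0, 0.0, -18.7] rows>= 6
```

Emit:
arm_command(
  targets=[
    {"offset": [-11, -18.4, -3.8], "rot": [0, 0, -65], "gripper": 0},
    {"offset": [-11, -18.4, -3.8], "rot": [0, 0, -65], "gripper": 0},
    {"offset": [-11, -18.4, -3.8], "rot": [0, 0, -65], "gripper": 0},
    {"offset": [-11, -18.4, -3.8], "rot": [0, 0, -65], "gripper": 0},
    {"offset": [-11, -18.4, -3.8], "rot": [0, 0, -65], "gripper": 0},
    {"offset": [-11, -18.4, -3.8], "rot": [0, 0, -65], "gripper": 0},
    {"offset": [-11, -18.4, -3.8], "rot": [0, 0, -65], "gripper": 0},
    {"offset": [-11, -18.4, -3.8], "rot": [0, 0, -65], "gripper": 0},
  ],
)

```text
time_s: 1.15
position: [0.3501, -0.42, 0.3305]
tcp_rot: [[0.997, -0.08, 0.0], [-0.08, -0.997, -0.0], [0.0, 0.0, -1.0]]
force: [-0.4, 0.8, 0.5]
opening: 0.999
```

Emit:
arm_command(
  targets=[
    {"offset": [6.3, -19.6, 0], "rot": [0, 0, -65], "gripper": 0},
    {"offset": [6.3, -19.6, 0], "rot": [0, 0, -65], "gripper": 0},
    {"offset": [6.3, -19.6, 0], "rot": [0, 0, -65], "gripper": 0},
    {"offset": [6.3, -19.6, 0], "rot": [0, 0, -65], "gripper": 0},
    {"offset": [6.3, -19.6, 0], "rot": [0, 0, -65], "gripper": 0},
    {"offset": [6.3, -19.6, 0], "rot": [0, 0, -65], "gripper": 0},
    {"offset": [6.3, -19.6, 0], "rot": [0, 0, -65], "gripper": 0},
    {"offset": [6.3, -19.6, 0], "rot": [0, 0, -65], "gripper": 0},
  ],
)

```text
time_s: 1.95
position: [0.4295, -0.2301, 0.3304]
tcp_rot: [[0.494, 0.87, 0.0], [0.87, -0.494, -0.0], [-0.0, 0.0, -1.0]]
force: [-0.1, -0.1, -0.8]
opening: 1.001
```

Emit:
arm_command(
  targets=[
    {"offset": [3.2, 0.5, 0], "rot": [0, 0, -23], "gripper": 0},
    {"offset": [3.2, 0.5, 0], "rot": [0, 0, -23], "gripper": 0},
    {"offset": [3.2, 0.5, 0], "rot": [0, 0, -23], "gripper": 0},
    {"offset": [3.2, 0.5, 0], "rot": [0, 0, -23], "gripper": 0},
  ],
)

```text
time_s: 2.35
position: [0.4497, -0.205, 0.3303]
tcp_rot: [[0.12, 0.993, 0.0], [0.993, -0.12, -0.0], [-0.0, 0.0, -1.0]]
force: [0.3, -0.2, 0.8]
opening: 1.001
```

```bash
python3 - <<'E'
from h import *
c=cap('wrist','clampw.png');np.savez('clampw.npz',**{k:c[k] for k in c});V=np.array(c['view']);print((-V[:3,:3].T@V[:3,3]).round(3),V[2,:3].round(2))
plan((.4375,.044,.2,101.7))
E
```

```text
[ 0.372 -0.196  0.423] [ 0.29 -0.03 -0.96]
t 2.4 p [ 0.4496 -0.2051  0.3303] F [ 1.1 -0.1 -0.1] op 1.001
[[0.1221, 0.9925, 0.0001], [0.9925, -0.1221, -0.0], [-0.0, 0.0001, -1.0]]
 offset [24.58, -4.24, 13.03] rot [0.01, 0.0, -18.71] rows>= 6
```

View pics/clampw.png

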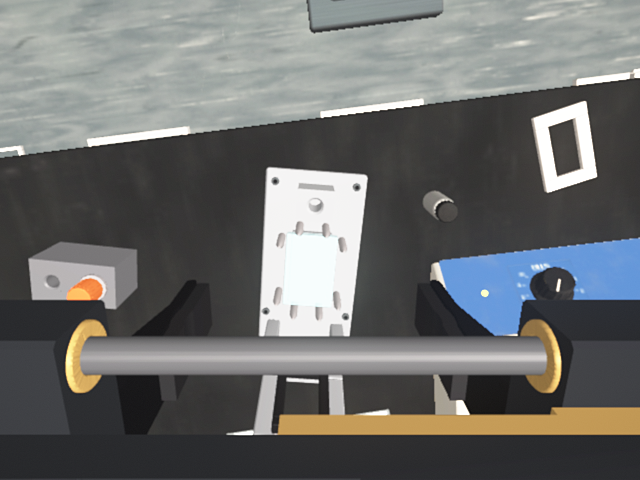

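The wrist view shows the clamp face-on: bushing hole at (316,204), lower plate between (286,233) and (334,306), dowel tops around it, pin head at (86,289), vial at (442,208) and spacer at (566,146).

```bash
python3 - <<'E'
from h import *
c=dict(np.load('clampw.npz'));f=c['frame'];g=cv2.cvtColor(f,cv2.COLOR_RGB2GRAY);hsv=cv2.cvtColor(f,cv2.COLOR_RGB2HSV)
print('bushing roi',f[204,316],f[204,330],'plate',f[270,310],'base',f[270,270])
def rect(m,roi,z,n):
    x0,y0,x1,y1=roi;M=np.zeros(m.shape,np.uint8);M[y0:y1,x0:x1]=m[y0:y1,x0:x1]*255
    k=max(cv2.findContours(M,cv2.RETR_EXTERNAL,cv2.CHAIN_APPROX_NONE)[0],key=cv2.contourArea)
    P=np.array([ray(c,u,v,z)[:2] for u,v in k[:,0,:]],np.float32);r=cv2.minAreaRect(P);print(n,cv2.boundingRect(k),np.round(r[0],4),np.round(r[1],4),round(r[2],1));return k
fi=f.astype(int)
rect((fi[...,2]-fi[...,0]>12)&(fi[...,2]>150),(275,225,345,315),.030,'plate')
rect(g>150,(520,90,610,205),.006,'spacer')
k=rect(g>150,(240,150,375,320),.013,'base')
M=(g<205)[190:220,300:332]
for v in range(192,218,2):print(g[v,302:332:2])
b=ray(c,316,204,.046);print('bush',b)
print('base front corners',[ray(c,*p,.013).round(4) for p in((266,168),(367,175))])
E
```

```text
bushing roi [239 239 238] [244 243 243] plate [247 253 253] base [243 243 242]
plate (301, 233, 24, 5) [ 0.4893 -0.2101] [0.0226 0.0031] 77.9
spacer (532, 101, 65, 92) [0.4383 0.0437] [0.0769 0.0516] 12.0
base (259, 167, 109, 153) [ 0.5111 -0.215 ] [0.0996 0.1651] 78.7
[244 244 244 244 244 244 244 244 245 245 245 245 245 245 246]
[244 244 244 244 244 244 244 244 244 244 244 244 244 244 244]
[244 244 244 243 244 245 245 245 245 244 244 244 244 244 244]
[244 244 244 244 238 216 198 196 206 242 245 244 244 244 243]
[244 243 244 237 225 242 245 246 235 184 239 244 243 243 243]
[243 243 242 231 236 245 244 245 250 181 187 245 243 243 243]
[243 243 242 228 199 235 240 239 169 132 168 239 243 243 243]
[243 243 244 230 197 192 179 158 141 135 176 239 243 243 243]
[243 243 245 244 199 193 179 159 140 146 197 242 243 243 243]
[243 243 244 248 232 191 175 157 155 203 224 244 243 243 243]
[243 243 243 244 247 246 229 223 230 227 243 244 243 243 243]
[243 243 243 243 244 244 243 240 239 244 243 243 243 243 243]
[243 243 243 243 243 243 243 243 243 243 243 243 243 243 243]
bush [ 0.45591557 -0.20294753  0.046     ]
base front corners [array([ 0.4219, -0.2476,  0.013 ]), array([ 0.4405, -0.1507,  0.013 ])]
```

Emit:
arm_command(
  targets=[
    {"offset": [24.6, -4.2, 13], "rot": [0, 0, -18.7], "gripper": 0},
    {"offset": [24.6, -4.2, 13], "rot": [0, 0, -18.7], "gripper": 0},
    {"offset": [24.6, -4.2, 13], "rot": [0, 0, -18.7], "gripper": 0},
    {"offset": [24.6, -4.2, 13], "rot": [0, 0, -18.7], "gripper": 0},
    {"offset": [24.6, -4.2, 13], "rot": [0, 0, -18.7], "gripper": 0},
    {"offset": [24.6, -4.2, 13], "rot": [0, 0, -18.7], "gripper": 0},
    {"offset": [24.6, -4.2, 13], "rot": [0, 0, -18.7], "gripper": 0},
  ],
)

```text
time_s: 3.1
position: [0.4353, 0.0469, 0.1987]
tcp_rot: [[-0.207, 0.978, -0.005], [0.978, 0.207, 0.001], [0.002, -0.005, -1.0]]
force: [-0.1, -0.1, 0.5]
opening: 0.999
```

```bash
cat >> h.py <<'E'
def rect(c,m,z,n,roi=(0,0,640,480),pr=True):
    x0,y0,x1,y1=roi;M=np.zeros(m.shape,np.uint8);M[y0:y1,x0:x1]=m[y0:y1,x0:x1]*255
    k=max(cv2.findContours(M,cv2.RETR_EXTERNAL,cv2.CHAIN_APPROX_NONE)[0],key=cv2.contourArea)
    P=np.array([ray(c,u,v,z)[:2] for u,v in k[:,0,:]],np.float32);r=cv2.minAreaRect(P)
    if pr:print(n,cv2.boundingRect(k),np.round(r[0],4),np.round(r[1],4),round(r[2],1))
    return k,r
E
python3 - <<'E'
from h import *
c=cap('wrist','sp1.png');g=cv2.cvtColor(c['frame'],cv2.COLOR_RGB2GRAY)
u,v=proj(c,[.438,.044,.006]);print(u,v)
u,v=int(u),int(v);rect(c,g>150,.006,'spacer',(max(0,u-120),max(0,v-120),u+120,min(v+120,480)))
plan((.438,.044,.0715,101.9))
b=dict(np.load('clampw.npz'));print('bush',ray(b,315.7,204.8,.046))
f=b['frame'].astype(int);d=(f[...,1]-f[...,0]);
for v in (240,255,270,285,300):print(v,[u for u in range(276,346) if d[v,u]>3][::1][:1],[u for u in range(276,346) if d[v,u]>3][-1:])
for u in (300,305,315,325):print(u,[v for v in range(222,325) if d[v,u]>3][:1],[v for v in range(222,325) if d[v,u]>3][-1:])
E
```

```text
308.1512465174483 228.49457527470594
spacer (272, 174, 74, 106) [0.4378 0.0446] [0.0768 0.0507] 11.9
t 3.15 p [0.4367 0.0453 0.1995] F [-0.9 -0.3  0.5] op 1.005
[[-0.2061, 0.9785, -0.0023], [0.9785, 0.2061, 0.0002], [0.0007, -0.0022, -1.0]]
 offset [-0.16, 0.13, 12.8] rot [-0.13, -0.04, -0.0] rows>= 3
bush [ 0.45662664 -0.20330894  0.046     ]
240 [286] [337]
255 [285] [335]
270 [284] [334]
285 [283] [333]
300 [282] [331]
300 [235] [305]
305 [232] [305]
315 [233] [306]
325 [237] [306]
```

Emit:
arm_command(
  targets=[
    {"offset": [-0.1, 0.05, 4.3], "rot": [0, 0, 0], "gripper": 0},
    {"offset": [-0.1, 0.05, 8.5], "rot": [0, 0, 0], "gripper": 0},
    {"offset": [-0.1, 0.05, 11.5], "rot": [0, 0, 0], "gripper": 0},
    {"offset": [-0.1, 0.05, 12.8], "rot": [0, 0, 0], "gripper": 0},
    {"offset": [-0.1, 0.05, 12.8], "rot": [0, 0, 0], "gripper": 0},
    {"offset": [-0.1, 0.05, 12.8], "rot": [0, 0, 0], "gripper": 0.6},
    {"offset": [-0.1, 0.05, 12.8], "rot": [0, 0, 0], "gripper": 0.6},
    {"offset": [-0.1, 0.05, 12.8], "rot": [0, 0, 0], "gripper": 0.6},
  ],
)

```text
time_s: 3.95
position: [0.4389, 0.0426, 0.0729]
tcp_rot: [[-0.203, 0.979, 0.002], [0.979, 0.203, -0.0], [-0.001, 0.002, -1.0]]
force: [0.6, -0.7, -0.1]
opening: 0.809
```

Emit:
arm_command(
  targets=[
    {"offset": [0, 0, 0], "rot": [0, 0, 0], "gripper": 0.6},
    {"offset": [0, 0, 0], "rot": [0, 0, 0], "gripper": 0.6},
    {"offset": [0, 0, 0], "rot": [0, 0, 0], "gripper": 0.6},
  ],
)

```text
time_s: 4.25
position: [0.4383, 0.0432, 0.0725]
tcp_rot: [[-0.205, 0.979, 0.001], [0.979, 0.205, -0.0], [-0.0, 0.0, -1.0]]
force: [0.5, 0.1, 2.8]
opening: 0.568
```

```bash
python3 - <<'E'
from h import *
b=dict(np.load('clampw.npz'))
print([ray(b,309.5,v,.03).round(4) for v in (233,270,306)],[ray(b,u,v,.03).round(4) for u,v in((285,255),(335,255),(283,285),(333,285))])
plan((.438,.044,.0715,101.9))
E
```

```text
[array([ 0.4874, -0.213 ,  0.03  ]), array([ 0.5258, -0.2177,  0.03  ]), array([ 0.5651, -0.2225,  0.03  ])] [array([ 0.507 , -0.2398,  0.03  ]), array([ 0.513 , -0.1907,  0.03  ]), array([ 0.5387, -0.2463,  0.03  ]), array([ 0.5448, -0.1961,  0.03  ])]
t 4.25 p [0.4383 0.0432 0.0725] F [0.5 0.1 2.8] op 0.568
[[-0.2046, 0.9789, 0.0005], [0.9789, 0.2046, -0.0001], [-0.0002, 0.0005, -1.0]]
 offset [0.08, -0.01, 0.1] rot [0.03, 0.01, -0.1] rows>= 1
```

```bash
python3 - <<'E'
from h import *
plan((.438,.043,.18,101.9),(.526,-.2177,.18,78.8),(.526,-.2177,.14,78.8))
E
```

```text
t 4.25 p [0.4383 0.0432 0.0725] F [0.5 0.1 2.8] op 0.568
[[-0.2046, 0.9789, 0.0005], [0.9789, 0.2046, -0.0001], [-0.0002, 0.0005, -1.0]]
 offset [-0.02, -0.02, -10.75] rot [0.03, 0.01, -0.1] rows>= 3
 offset [-27.32, 3.24, 0.0] rot [0.0, 0.0, 23.1] rows>= 6
 offset [0.0, 0.0, 4.0] rot [0.0, 0.0, 0.0] rows>= 1
```

Emit:
arm_command(
  targets=[
    {"offset": [0, 0, -2], "rot": [0, 0, 0], "gripper": 0.6},
    {"offset": [0, 0, -5], "rot": [0, 0, 0], "gripper": 0.6},
    {"offset": [0, 0, -8], "rot": [0, 0, 0], "gripper": 0.6},
    {"offset": [0, 0, -10.7], "rot": [0, 0, 0], "gripper": 0.6},
  ],
)

```text
time_s: 4.65
position: [0.4379, 0.0433, 0.1804]
tcp_rot: [[-0.205, 0.979, -0.0], [0.979, 0.205, 0.0], [0.0, -0.0, -1.0]]
force: [-0.5, 0.2, -0.0]
opening: 0.565
```

Emit:
arm_command(
  targets=[
    {"offset": [-3, 0.4, 0], "rot": [0, 0, 4], "gripper": 0.6},
    {"offset": [-8, 1, 0], "rot": [0, 0, 8], "gripper": 0.6},
    {"offset": [-13, 1.6, 0], "rot": [0, 0, 12], "gripper": 0.6},
    {"offset": [-18, 2.2, 0], "rot": [0, 0, 16], "gripper": 0.6},
    {"offset": [-23, 2.8, 0], "rot": [0, 0, 20], "gripper": 0.6},
    {"offset": [-27.3, 3.2, 0], "rot": [0, 0, 23.1], "gripper": 0.6},
    {"offset": [-27.3, 3.2, 0], "rot": [0, 0, 23.1], "gripper": 0.6},
    {"offset": [-27.3, 3.2, 0], "rot": [0, 0, 23.1], "gripper": 0.6},
  ],
)

```text
time_s: 5.45
position: [0.5249, -0.2182, 0.1788]
tcp_rot: [[0.198, 0.98, -0.001], [0.98, -0.198, 0.001], [0.001, -0.001, -1.0]]
force: [-1.3, 0.7, -0.6]
opening: 0.562
```

Emit:
arm_command(
  targets=[
    {"offset": [0, 0, 2], "rot": [0, 0, 0], "gripper": 0.6},
    {"offset": [0, 0, 4], "rot": [0, 0, 0], "gripper": 0.6},
    {"offset": [0, 0, 4], "rot": [0, 0, 0], "gripper": 0.6},
    {"offset": [0, 0, 4], "rot": [0, 0, 0], "gripper": 0.6},
  ],
)

```text
time_s: 5.85
position: [0.5246, -0.2159, 0.1391]
tcp_rot: [[0.194, 0.981, -0.002], [0.981, -0.194, 0.001], [0.001, -0.002, -1.0]]
force: [0.0, 0.0, -0.3]
opening: 0.563
```

```bash
python3 - <<'E'
from h import *
c=cap('wrist');s=st()
im=c['frame'][:,:,::-1].copy()
# nest-frame prediction: spacer, dowel tops
a=np.radians(-11.2);ex=np.array([np.cos(a),np.sin(a),0]);ey=np.array([-ex[1],ex[0],0]);n=np.array([.526,-.2177,0])
for x,y in [(i*30,j*30.5) for i in(1,-1) for j in(1,-1)]+[(i*43.5,j*13) for i in(1,-1) for j in(1,-1)]:
    for z in(.05,): cv2.circle(im,tuple(int(t) for t in proj(c,n+ex*x/1e3+ey*y/1e3+[0,0,z])),3,(0,0,255),1)
b=n-ex*.071+[0,0,.046];cv2.circle(im,tuple(int(t) for t in proj(c,b)),3,(0,255,0),1)
cv2.imwrite('pics/hov1.png',im)
E
```

```text
t 5.9 p [ 0.5252 -0.2165  0.1397] F [ 0.7  0.6 -0.5] op 0.568
[[0.1946, 0.9809, -0.0003], [0.9809, -0.1946, 0.0003], [0.0002, -0.0004, -1.0]]
```

View pics/hov1.png

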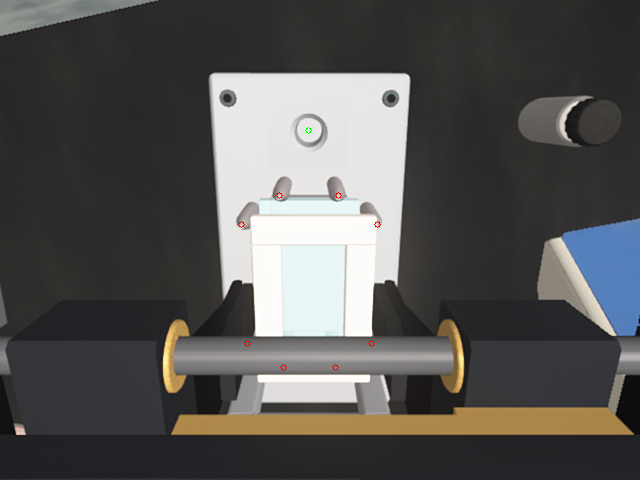

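Dowel tops and bushing match the predicted marks to about 1 px, and the spacer (corners 251,215 and 377,215) looks square. I'll check the spacer's offset in the hand, then lower it.

```bash
cat >> h.py <<'E'
a=np.radians(-11.2);ex=np.array([np.cos(a),np.sin(a),0]);ey=np.array([-ex[1],ex[0],0]);nest=np.array([.526,-.2177,0])
E
python3 - <<'E'
from h import *
c=cap('wrist');s=st();g=cv2.cvtColor(c['frame'],cv2.COLOR_RGB2GRAY)
z=s['position'][2]-.0725+.006
m=ray(c,314,215,z);d=m-np.array(s['position']);print('front edge rel TCP in clamp axes',d@ex,d@ey,[ (ray(c,u,v,z)-s['position'])@ey for u,v in((251,215),(377,215))])
plan((.5262,-.2177,.1024,78.8),s=s)
E
```

```text
t 5.95 p [ 0.5256 -0.2169  0.1401] F [ 1.4 -0.4  0.4] op 0.568
[[0.1948, 0.9808, 0.0007], [0.9808, -0.1948, -0.0004], [-0.0003, 0.0008, -1.0]]
front edge rel TCP in clamp axes -0.0388201878199406 0.0008887457709888567 [np.float64(-0.023598148590174176), np.float64(0.025377572813743133)]
 offset [-0.07, 0.08, 3.77] rot [0.05, 0.02, -0.03] rows>= 1
```

Emit:
arm_command(
  targets=[
    {"offset": [-0.03, 0.08, 1], "rot": [0, 0, 0], "gripper": 0.6},
    {"offset": [-0.03, 0.08, 2], "rot": [0, 0, 0], "gripper": 0.6},
    {"offset": [-0.03, 0.08, 2.8], "rot": [0, 0, 0], "gripper": 0.6},
    {"offset": [-0.03, 0.08, 3.4], "rot": [0, 0, 0], "gripper": 0.6},
    {"offset": [-0.03, 0.08, 3.75], "rot": [0, 0, 0], "gripper": 0.6},
    {"offset": [-0.03, 0.08, 3.75], "rot": [0, 0, 0], "gripper": 0.6},
    {"offset": [-0.03, 0.08, 3.75], "rot": [0, 0, 0], "gripper": 0.6},
  ],
)

```text
time_s: 6.65
position: [0.5255, -0.2177, 0.1025]
tcp_rot: [[0.196, 0.981, -0.001], [0.981, -0.196, 0.001], [0.0, -0.001, -1.0]]
force: [-2.1, 0.5, 7.2]
opening: 0.56
```

```bash
python3 - <<'E'
from h import *
s=st();plan((.5262,-.2177,.1024,78.8),s=s)
E
```

```text
t 6.65 p [ 0.5255 -0.2177  0.1025] F [-2.1  0.5  7.2] op 0.56
[[0.1959, 0.9806, -0.0011], [0.9806, -0.1959, 0.0006], [0.0004, -0.0012, -1.0]]
 offset [0.01, 0.07, 0.01] rot [-0.07, -0.02, -0.1] rows>= 1
```

Emit:
arm_command(
  targets=[
    {"offset": [0, 0, 0], "rot": [0, 0, 0], "gripper": 0.2},
    {"offset": [0, 0, 0], "rot": [0, 0, 0], "gripper": 0.2},
    {"offset": [0, 0, 0], "rot": [0, 0, 0], "gripper": 0.2},
    {"offset": [0, 0, 0], "rot": [0, 0, 0], "gripper": 0.2},
    {"offset": [0, 0, -2], "rot": [0, 0, 0], "gripper": 0.2},
    {"offset": [0, 0, -5], "rot": [0, 0, 0], "gripper": 0.2},
    {"offset": [0, 0, -8.5], "rot": [0, 0, 0], "gripper": 0.2},
    {"offset": [0, 0, -8.5], "rot": [0, 0, 0], "gripper": 0.2},
  ],
)

```text
time_s: 7.45
position: [0.5284, -0.2194, 0.1908]
tcp_rot: [[0.196, 0.981, 0.008], [0.981, -0.196, -0.005], [-0.004, 0.009, -1.0]]
force: [1.8, -1.0, 0.1]
opening: 0.801
```

```bash
python3 - <<'E'
from h import *
c=cap('wrist','rel1.png');s=st()
f=c['frame'];fi=f.astype(int)
u,v=proj(c,nest+[0,0,.036]);print(u,v)
for t in(-.038,0,.038):print(proj(c,nest+ex*t+ey*.025+[0,0,.036]).round(),proj(c,nest+ex*t-ey*.025+[0,0,.036]).round())
plan((.438,.05,.2,95),(.4395,.2305,.2,105.3),s=s)
E
```

```text
t 7.5 p [ 0.5273 -0.2187  0.1889] F [ 0.1  0.1 -1.3] op 0.801
[[0.1958, 0.9806, 0.0046], [0.9806, -0.1958, -0.003], [-0.0021, 0.0051, -1.0]]
315.63386607236885 234.2630192299489
[358. 172.] [273. 173.]
[356. 234.] [275. 234.]
[355. 291.] [277. 291.]
 offset [24.6, -14.01, -1.23] rot [0.27, 0.16, -16.29] rows>= 6
 offset [17.97, 1.72, 0.0] rot [0.0, 0.0, -10.3] rows>= 4
```

View pics/rel1.png

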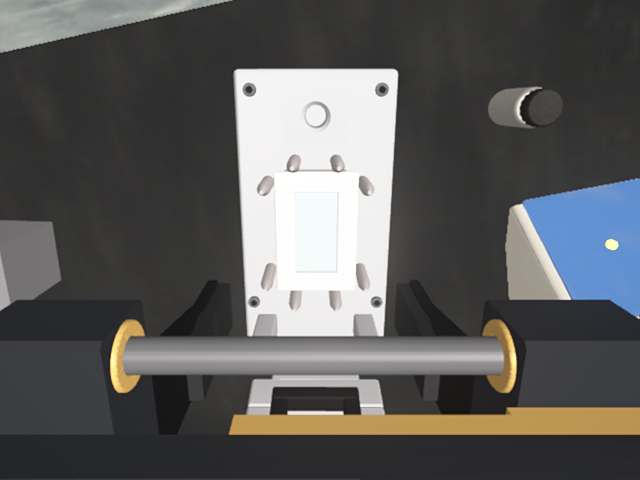

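The spacer lies squarely in the nest, with corners at (275,172), (358,172), (277,290) and (355,290), within 1–2 px of the prediction. Next is the cover plate.

Emit:
arm_command(
  targets=[
    {"offset": [24.6, -14, -1.2], "rot": [0.2, 0.1, -16.3], "gripper": 0},
    {"offset": [24.6, -14, -1.2], "rot": [0.2, 0.1, -16.3], "gripper": 0},
    {"offset": [24.6, -14, -1.2], "rot": [0.2, 0.1, -16.3], "gripper": 0},
    {"offset": [24.6, -14, -1.2], "rot": [0.2, 0.1, -16.3], "gripper": 0},
    {"offset": [24.6, -14, -1.2], "rot": [0.2, 0.1, -16.3], "gripper": 0},
    {"offset": [24.6, -14, -1.2], "rot": [0.2, 0.1, -16.3], "gripper": 0},
  ],
)

```text
time_s: 8.1
position: [0.434, 0.0533, 0.1977]
tcp_rot: [[-0.088, 0.996, -0.008], [0.996, 0.088, 0.003], [0.004, -0.008, -1.0]]
force: [-0.6, -0.2, -0.6]
opening: 0.997
```

Emit:
arm_command(
  targets=[
    {"offset": [18, 1.7, 0], "rot": [0, 0, -10.3], "gripper": 0},
    {"offset": [18, 1.7, 0], "rot": [0, 0, -10.3], "gripper": 0},
    {"offset": [18, 1.7, 0], "rot": [0, 0, -10.3], "gripper": 0},
    {"offset": [18, 1.7, 0], "rot": [0, 0, -10.3], "gripper": 0},
    {"offset": [18, 1.7, 0], "rot": [0, 0, -10.3], "gripper": 0},
    {"offset": [18, 1.7, 0], "rot": [0, 0, -10.3], "gripper": 0},
    {"offset": [18, 1.7, 0], "rot": [0, 0, -10.3], "gripper": 0},
  ],
)

```text
time_s: 8.8
position: [0.4376, 0.2305, 0.1983]
tcp_rot: [[-0.263, 0.965, -0.006], [0.965, 0.263, 0.001], [0.002, -0.005, -1.0]]
force: [0.1, 0.1, -0.7]
opening: 1.001
```

```bash
python3 - <<'E'
from h import *
c=cap('wrist','cov1.png');s=st();f=c['frame'].astype(int);r,g,b=f[...,0],f[...,1],f[...,2]
u,v=[int(t) for t in proj(c,[.4395,.2305,.008])]
k,q=rect(c,(b>r+50)&(b>110),.008,'cover',(max(0,u-130),max(0,v-130),u+130,min(v+130,480)))
print(cv2.approxPolyDP(k,5,True)[:,0].tolist())
x,y=q[0];plan((x,y,.073,q[2]+90 if q[1][0]>q[1][1] else q[2]),s=s)
E
```

```text
t 8.85 p [0.4379 0.2302 0.1985] F [-0.1 -1.2  0.2] op 1.003
[[-0.2623, 0.965, -0.0051], [0.965, 0.2624, 0.0012], [0.0025, -0.0046, -1.0]]
cover (278, 175, 75, 107) [0.4396 0.2326] [0.077  0.0508] 15.2
[[279, 176], [280, 279], [349, 281], [352, 177]]
 offset [0.15, 0.29, 12.55] rot [-0.27, -0.14, 0.02] rows>= 3
```

Emit:
arm_command(
  targets=[
    {"offset": [0.15, 0.2, 4.3], "rot": [-0.2, -0.1, 0], "gripper": 0},
    {"offset": [0.15, 0.2, 8.5], "rot": [-0.2, -0.1, 0], "gripper": 0},
    {"offset": [0.15, 0.2, 11.5], "rot": [-0.2, -0.1, 0], "gripper": 0},
    {"offset": [0.15, 0.2, 12.6], "rot": [-0.2, -0.1, 0], "gripper": 0},
    {"offset": [0.15, 0.2, 12.6], "rot": [-0.2, -0.1, 0], "gripper": 0},
    {"offset": [0.15, 0.2, 12.6], "rot": [-0.2, -0.1, 0], "gripper": 0.6},
    {"offset": [0.15, 0.2, 12.6], "rot": [-0.2, -0.1, 0], "gripper": 0.6},
    {"offset": [0.15, 0.2, 12.6], "rot": [-0.2, -0.1, 0], "gripper": 0.6},
  ],
)

```text
time_s: 9.65
position: [0.44, 0.2338, 0.0742]
tcp_rot: [[-0.264, 0.965, 0.003], [0.965, 0.264, 0.002], [0.001, 0.003, -1.0]]
force: [-0.8, -0.1, 0.0]
opening: 0.811
```

Emit:
arm_command(
  targets=[
    {"offset": [0, 0, 0], "rot": [0, 0, 0], "gripper": 0.6},
    {"offset": [0, 0, 0], "rot": [0, 0, 0], "gripper": 0.6},
    {"offset": [0, 0, 0], "rot": [0, 0, 0], "gripper": 0.6},
  ],
)

```text
time_s: 9.95
position: [0.4394, 0.2338, 0.0734]
tcp_rot: [[-0.264, 0.964, 0.001], [0.964, 0.264, 0.001], [0.001, 0.001, -1.0]]
force: [-1.3, -0.5, 3.1]
opening: 0.565
```

```bash
python3 - <<'E'
from h import *
s=st();p=s['position'];plan((p[0],p[1],.18,105.3),(.5264,-.2177,.18,78.8),s=s)
E
```

```text
t 9.95 p [0.4394 0.2338 0.0734] F [-1.3 -0.5  3.1] op 0.565
[[-0.2641, 0.9645, 0.0011], [0.9645, 0.2641, 0.0013], [0.001, 0.0014, -1.0]]
 offset [0.01, 0.02, -10.66] rot [0.08, -0.06, 0.01] rows>= 3
 offset [-45.85, -3.52, 0.0] rot [0.0, 0.0, 26.5] rows>= 10
```

Emit:
arm_command(
  targets=[
    {"offset": [0, 0, -2], "rot": [0, 0, 0], "gripper": 0.6},
    {"offset": [0, 0, -5], "rot": [0, 0, 0], "gripper": 0.6},
    {"offset": [0, 0, -8], "rot": [0, 0, 0], "gripper": 0.6},
    {"offset": [0, 0, -10.7], "rot": [0, 0, 0], "gripper": 0.6},
    {"offset": [-3, -0.2, -10.7], "rot": [0, 0, 2], "gripper": 0.6},
    {"offset": [-7, -0.5, -10.7], "rot": [0, 0, 4], "gripper": 0.6},
    {"offset": [-11, -0.8, -10.7], "rot": [0, 0, 6.5], "gripper": 0.6},
    {"offset": [-15, -1.1, -10.7], "rot": [0, 0, 9], "gripper": 0.6},
  ],
)

```text
time_s: 10.75
position: [0.4681, 0.0849, 0.18]
tcp_rot: [[-0.109, 0.994, 0.0], [0.994, 0.109, 0.001], [0.001, 0.001, -1.0]]
force: [0.6, 0.3, -1.7]
opening: 0.567
```

```bash
python3 - <<'E'
from h import *
plan((.5264,-.2177,.18,78.8))
E
```

```text
t 10.75 p [0.4681 0.0849 0.18  ] F [ 0.6  0.3 -1.7] op 0.567
[[-0.1089, 0.9941, 0.0005], [0.9941, 0.1089, 0.0012], [0.0011, 0.0006, -1.0]]
 offset [-30.71, 2.5, -0.03] rot [0.02, -0.07, 17.45] rows>= 7
```

Emit:
arm_command(
  targets=[
    {"offset": [-4.5, 0.4, 0], "rot": [0, 0, 3], "gripper": 0.6},
    {"offset": [-9, 0.8, 0], "rot": [0, 0, 6], "gripper": 0.6},
    {"offset": [-13.5, 1.2, 0], "rot": [0, 0, 9], "gripper": 0.6},
    {"offset": [-18, 1.5, 0], "rot": [0, 0, 12], "gripper": 0.6},
    {"offset": [-22.5, 1.9, 0], "rot": [0, 0, 15], "gripper": 0.6},
    {"offset": [-26.5, 2.2, 0], "rot": [0, 0, 17.4], "gripper": 0.6},
    {"offset": [-29.5, 2.4, 0], "rot": [0, 0, 17.4], "gripper": 0.6},
    {"offset": [-30.5, 2.5, 0], "rot": [0, 0, 17.4], "gripper": 0.6},
  ],
)

```text
time_s: 11.55
position: [0.5272, -0.2179, 0.1796]
tcp_rot: [[0.196, 0.981, 0.002], [0.981, -0.196, -0.001], [-0.0, 0.002, -1.0]]
force: [-0.2, -1.1, -0.5]
opening: 0.564
```

Emit:
arm_command(
  targets=[
    {"offset": [0, 0, 2], "rot": [0, 0, 0], "gripper": 0.6},
    {"offset": [0, 0, 3.5], "rot": [0, 0, 0], "gripper": 0.6},
    {"offset": [0, 0, 3.5], "rot": [0, 0, 0], "gripper": 0.6},
    {"offset": [0, 0, 3.5], "rot": [0, 0, 0], "gripper": 0.6},
  ],
)

```text
time_s: 11.95
position: [0.5262, -0.2133, 0.1444]
tcp_rot: [[0.192, 0.981, -0.001], [0.981, -0.192, 0.002], [0.002, -0.001, -1.0]]
force: [-0.3, -0.1, -1.2]
opening: 0.569
```

```bash
python3 - <<'E'
from h import *
c=cap('wrist','hov2.png');s=st();f=c['frame'].astype(int);r,g,b=f[...,0],f[...,1],f[...,2]
z=s['position'][2]-.0734+.008
k,q=rect(c,(b>r+50)&(b>110),z,'cover',(200,150,420,420))
p=cv2.approxPolyDP(k,4,True)[:,0];print(p.tolist())
for t in p: d=ray(c,*t,z)-s['position'];print((d@ex).round(4),(d@ey).round(4))
for n,roi in (('bush',0),):print(proj(c,nest-ex*.071+[0,0,.046]))
plan((.526,-.2177,.1094,78.8),s=s)
E
```

```text
t 12.0 p [ 0.5266 -0.2137  0.145 ] F [ 0.1  0.1 -1.5] op 0.568
[[0.1917, 0.9814, 0.0005], [0.9814, -0.1917, 0.0013], [0.0014, 0.0002, -1.0]]
cover (250, 213, 127, 124) [ 0.5136 -0.2106] [0.0496 0.0533] 78.9
[[373, 214], [252, 214], [256, 336], [371, 336]]
-0.0397 0.0236
-0.0396 -0.0231
0.0132 -0.0235
0.0132 0.025
[302.81806088 126.9578608 ]
 offset [-0.41, 0.01, 3.56] rot [0.01, -0.08, 0.15] rows>= 1
```

Emit:
arm_command(
  targets=[
    {"offset": [-0.35, 0.1, 0], "rot": [0, 0, 0.2], "gripper": 0.6},
    {"offset": [-0.4, 0.1, 0], "rot": [0, 0, 0.2], "gripper": 0.6},
    {"offset": [-0.4, 0.1, 0.8], "rot": [0, 0, 0.2], "gripper": 0.6},
    {"offset": [-0.4, 0.1, 1.6], "rot": [0, 0, 0.2], "gripper": 0.6},
    {"offset": [-0.4, 0.1, 2.4], "rot": [0, 0, 0.2], "gripper": 0.6},
    {"offset": [-0.4, 0.1, 2.4], "rot": [0, 0, 0.2], "gripper": 0.6},
    {"offset": [-0.4, 0.1, 2.4], "rot": [0, 0, 0.2], "gripper": 0.6},
  ],
)

```text
time_s: 12.7
position: [0.5265, -0.2183, 0.12]
tcp_rot: [[0.196, 0.981, -0.001], [0.981, -0.196, 0.002], [0.002, -0.001, -1.0]]
force: [0.0, -0.2, -0.8]
opening: 0.566
```

```bash
python3 - <<'E'
from h import *
s=st();plan((.527,-.2179,.1094,78.8),s=s)
E
```

```text
t 12.7 p [ 0.5265 -0.2183  0.12  ] F [ 0.  -0.2 -0.8] op 0.566
[[0.1959, 0.9806, -0.0006], [0.9806, -0.1959, 0.0019], [0.0017, -0.001, -1.0]]
 offset [0.05, 0.04, 1.06] rot [-0.05, -0.1, -0.1] rows>= 1
```

Emit:
arm_command(
  targets=[
    {"offset": [0.05, 0.03, 0.5], "rot": [0, -0.1, 0], "gripper": 0.6},
    {"offset": [0.05, 0.03, 1.0], "rot": [0, -0.1, 0], "gripper": 0.6},
    {"offset": [0.05, 0.03, 1.1], "rot": [0, -0.1, 0], "gripper": 0.6},
    {"offset": [0.05, 0.03, 1.1], "rot": [0, -0.1, 0], "gripper": 0.6},
    {"offset": [0.05, 0.03, 1.1], "rot": [0, -0.1, 0], "gripper": 0.6},
  ],
)

```text
time_s: 13.2
position: [0.5272, -0.218, 0.1096]
tcp_rot: [[0.196, 0.981, 0.0], [0.981, -0.196, -0.001], [-0.001, 0.0, -1.0]]
force: [0.2, 0.4, 0.0]
opening: 0.566
```

Emit:
arm_command(
  targets=[
    {"offset": [0, 0, 0.1], "rot": [0, 0, 0], "gripper": 0.6},
    {"offset": [0, 0, 0.1], "rot": [0, 0, 0], "gripper": 0.6},
  ],
)

```text
time_s: 13.4
position: [0.5272, -0.218, 0.1095]
tcp_rot: [[0.196, 0.981, 0.0], [0.981, -0.196, -0.001], [-0.001, 0.0, -1.0]]
force: [-1.9, 0.9, 5.3]
opening: 0.567
```

```bash
python3 - <<'E'
from h import *
s=st()
E
```

```text
t 13.4 p [ 0.5272 -0.218   0.1095] F [-1.9  0.9  5.3] op 0.567
[[0.1959, 0.9806, 0.0004], [0.9806, -0.1959, -0.0007], [-0.0006, 0.0005, -1.0]]
```

Emit:
arm_command(
  targets=[
    {"offset": [0, 0, 0], "rot": [0, 0, 0], "gripper": 0.2},
    {"offset": [0, 0, 0], "rot": [0, 0, 0], "gripper": 0.2},
    {"offset": [0, 0, 0], "rot": [0, 0, 0], "gripper": 0.2},
    {"offset": [0, 0, 0], "rot": [0, 0, 0], "gripper": 0.2},
    {"offset": [0, 0, -2], "rot": [0, 0, 0], "gripper": 0.2},
    {"offset": [0, 0, -5], "rot": [0, 0, 0], "gripper": 0.2},
    {"offset": [0, 0, -10], "rot": [0, 0, 0], "gripper": 0.2},
    {"offset": [0, 0, -10], "rot": [0, 0, 0], "gripper": 0.2},
  ],
)

```text
time_s: 14.2
position: [0.5303, -0.2199, 0.2144]
tcp_rot: [[0.196, 0.981, 0.011], [0.981, -0.196, -0.008], [-0.005, 0.012, -1.0]]
force: [1.2, -0.9, 0.1]
opening: 0.804
```

```bash
python3 - <<'E'
from h import *
c=cap('wrist','rel2.png');s=st()
for t in(-.038,.038):print(proj(c,nest+ex*t+ey*.025+[0,0,.044]).round(),proj(c,nest+ex*t-ey*.025+[0,0,.044]).round())
f=c['frame'].astype(int);r,g,b=f[...,0],f[...,1],f[...,2]
k,q=rect(c,(b>r+50)&(b>110),.044,'cover',(240,150,390,320));print(cv2.approxPolyDP(k,4,True)[:,0].tolist())
A=cap('scene');B=cap('side')
def P(c):
    return np.array([[c['fx'],0,c['cx']],[0,c['fy'],c['cy']],[0,0,1]])@np.array(c['view'])[:3]
def tri(a,b):
    X=cv2.triangulatePoints(P(A),P(B),np.array(a,float),np.array(b,float))[:,0];return X[:3]/X[3]
print('shelf',tri((293,98),(463,140)),tri((268,100),(450,132)))
print('lid top',[(i,j,tri(i,j).round(3)) for i in((327,168),) for j in((346,195),)])
for n,c in(('A',A),('B',B)):
  for th in(1.6,1.65,1.7,1.75,1.8,1.85):
    print(n,th,*[proj(c,nest+ex*(.072-.166*np.cos(th))+ey*y+[0,0,.058+.166*np.sin(th)]).round(0) for y in(.022,-.022)])
cv2.imwrite('pics/lid.png',np.hstack([cv2.resize(A['frame'][140:260,290:410,::-1],(400,400)),cv2.resize(B['frame'][180:300,260:380,::-1],(400,400))]))
E
```

```text
t 14.25 p [ 0.529  -0.2191  0.2119] F [ 0.4 -0.8  0.1] op 0.794
[[0.1958, 0.9806, 0.0069], [0.9806, -0.1958, -0.0051], [-0.0036, 0.0077, -1.0]]
[357. 164.] [276. 164.]
[353. 278.] [279. 278.]
cover (277, 166, 80, 114) [ 0.527  -0.2178] [0.05   0.0761] 78.7
[[279, 166], [280, 278], [351, 279], [356, 168]]
shelf [ 0.83816094 -0.33489165  0.37410325] [ 0.84809229 -0.23140779  0.37631208]
lid top [((327, 168), (346, 195), array([ 0.62 , -0.237,  0.226]))]
A 1.6 [325. 172.] [336. 169.]
A 1.65 [324. 172.] [335. 168.]
A 1.7 [322. 171.] [333. 168.]
A 1.75 [320. 171.] [331. 167.]
A 1.8 [318. 170.] [329. 167.]
A 1.85 [317. 170.] [327. 167.]
B 1.6 [338. 193.] [336. 199.]
B 1.65 [342. 193.] [340. 199.]
B 1.7 [345. 193.] [344. 200.]
B 1.75 [349. 194.] [347. 201.]
B 1.8 [353. 195.] [351. 201.]
B 1.85 [356. 196.] [355. 202.]
```

View pics/lid.png

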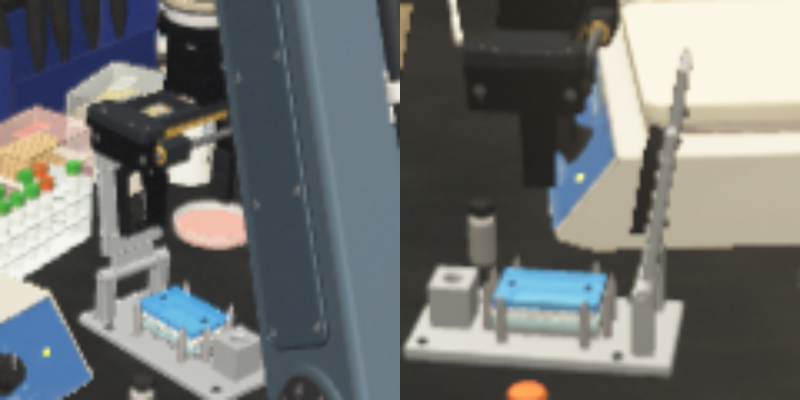

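Cover is squarely on the spacer (0.527,−0.2178 measured). The side view puts the lid's top edge at about (346,195), which gives a lid angle of about 1.73. I'll compute the arc behind the lid.

```bash
python3 - <<'E'
from h import *
s=st();d=np.array(s['position'])-nest;print('clamp X,Y,Z cm',d@ex*100,d@ey*100,d[2]*100)
plan((*(nest+ex*.003)[:2],.33,78.8),(*(nest+ex*.134)[:2],.33,78.8),(*(nest+ex*.134)[:2],.25,78.8),s=s)
r=.125
for th in(1.57,1.4,1.25,1.1,.95,.8,.65,.5,.35,.2,.1,.05,.03):
    X=.072-r*np.cos(th)+.004*np.sin(th)+.0095;Z=.058+r*np.sin(th)+.004*np.cos(th)+.0697
    print(th,'y',round((X-.134)*100,1),'z',round((.25-Z)*100,1))
E
```

```text
t 14.35 p [ 0.5269 -0.2177  0.2085] F [-0.5  0.1  0.7] op 0.804
[[0.1959, 0.9806, -0.0], [0.9806, -0.1959, -0.0005], [-0.0005, 0.0, -1.0]]
clamp X,Y,Z cm 0.08633679592374582 0.012004395828155396 20.854665529772515
 offset [-0.02, 0.21, -12.15] rot [0.0, 0.03, -0.1] rows>= 3
 offset [0.0, 13.1, 0.0] rot [0.0, 0.0, 0.0] rows>= 3
 offset [0.0, 0.0, 8.0] rot [0.0, 0.0, 0.0] rows>= 2
1.57 y -4.9 z -0.3
1.4 y -7.0 z -0.2
1.25 y -8.8 z 0.2
1.1 y -10.6 z 0.9
0.95 y -12.2 z 1.8
0.8 y -13.7 z 3.0
0.65 y -15.0 z 4.3
0.5 y -16.0 z 5.9
0.35 y -16.9 z 7.6
0.2 y -17.4 z 9.4
0.1 y -17.6 z 10.6
0.05 y -17.7 z 11.2
0.03 y -17.7 z 11.5
```

Emit:
arm_command(
  targets=[
    {"offset": [0, 0.2, -4], "rot": [0, 0, 0], "gripper": 1},
    {"offset": [0, 0.2, -8], "rot": [0, 0, 0], "gripper": 1},
    {"offset": [0, 0.2, -12.2], "rot": [0, 0, 0], "gripper": 1},
    {"offset": [0, 4, -12.2], "rot": [0, 0, 0], "gripper": 1},
    {"offset": [0, 8, -12.2], "rot": [0, 0, 0], "gripper": 1},
    {"offset": [0, 12, -12.2], "rot": [0, 0, 0], "gripper": 1},
    {"offset": [0, 13.3, -12.2], "rot": [0, 0, 0], "gripper": 1},
    {"offset": [0, 13.3, -12.2], "rot": [0, 0, 0], "gripper": 1},
  ],
)

```text
time_s: 15.15
position: [0.6585, -0.244, 0.3271]
tcp_rot: [[0.195, 0.981, -0.003], [0.981, -0.195, 0.001], [0.001, -0.003, -1.0]]
force: [-1.0, 0.1, -0.8]
opening: 0.158
```

Emit:
arm_command(
  targets=[
    {"offset": [0, 0, 3], "rot": [0, 0, 0], "gripper": 1},
    {"offset": [0, 0, 6], "rot": [0, 0, 0], "gripper": 1},
    {"offset": [0, 0, 8], "rot": [0, 0, 0], "gripper": 1},
    {"offset": [0, 0, 8], "rot": [0, 0, 0], "gripper": 1},
  ],
)

```text
time_s: 15.55
position: [0.654, -0.2425, 0.2453]
tcp_rot: [[0.196, 0.98, -0.01], [0.981, -0.196, 0.005], [0.003, -0.011, -1.0]]
force: [-0.3, 0.8, -0.3]
opening: 0.004
```

```bash
python3 - <<'E'
from h import *
s=st();d=np.array(s['position'])-nest;print('clamp X,Y,Z cm',d@ex*100,d@ey*100,d[2]*100)
E
```

```text
t 15.55 p [ 0.654  -0.2425  0.2453] F [-0.3  0.8 -0.3] op 0.004
[[0.1964, 0.9805, -0.0105], [0.9805, -0.1963, 0.0053], [0.0031, -0.0113, -0.9999]]
clamp X,Y,Z cm 13.039108492217682 0.053975335579223724 24.52789374470474
```

Emit:
arm_command(
  targets=[
    {"offset": [0, -1, -0.3], "rot": [0, 0, 0], "gripper": 1},
    {"offset": [0, -2, -0.3], "rot": [0, 0, 0], "gripper": 1},
    {"offset": [0, -3, -0.3], "rot": [0, 0, 0], "gripper": 1},
    {"offset": [0, -4, -0.3], "rot": [0, 0, 0], "gripper": 1},
    {"offset": [0, -4.9, -0.3], "rot": [0, 0, 0], "gripper": 1},
    {"offset": [0, -6, -0.3], "rot": [0, 0, 0], "gripper": 1},
    {"offset": [0, -7, -0.2], "rot": [0, 0, 0], "gripper": 1},
    {"offset": [0, -7, -0.2], "rot": [0, 0, 0], "gripper": 1},
  ],
)

```text
time_s: 16.35
position: [0.587, -0.2297, 0.2523]
tcp_rot: [[0.196, 0.981, -0.003], [0.981, -0.196, 0.001], [0.0, -0.003, -1.0]]
force: [0.3, 0.3, 0.3]
opening: 0.006
```

```bash
python3 - <<'E'
from h import *
s=st();d=np.array(s['position'])-nest;print('clamp X,Y,Z cm',d@ex*100,d@ey*100,d[2]*100)
B=cap('side');cv2.imwrite('pics/lid2.png',cv2.resize(B['frame'][160:300,240:400,::-1],None,fx=4,fy=4))
E
```

```text
t 16.35 p [ 0.587  -0.2297  0.2523] F [0.3 0.3 0.3] op 0.006
[[0.1963, 0.9805, -0.0026], [0.9805, -0.1963, 0.0007], [0.0002, -0.0027, -1.0]]
clamp X,Y,Z cm 6.217009899865649 0.007547519065335983 25.231982142609898
```

View pics/lid2.png

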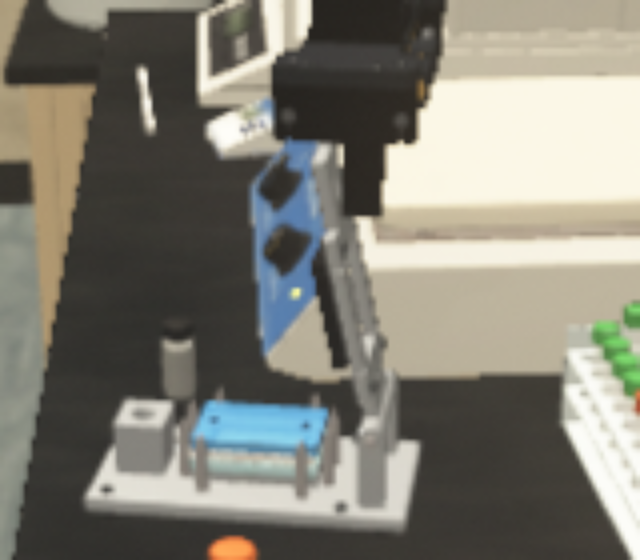

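The lid is now past upright, leaning forward at about 1.35 rad with the finger behind it. Continuing the arc.

Emit:
arm_command(
  targets=[
    {"offset": [0, -0.9, 0.1], "rot": [0, 0, 0], "gripper": 1},
    {"offset": [0, -1.8, 0.4], "rot": [0, 0, 0], "gripper": 1},
    {"offset": [0, -2.7, 0.7], "rot": [0, 0, 0], "gripper": 1},
    {"offset": [0, -3.6, 1.1], "rot": [0, 0, 0], "gripper": 1},
    {"offset": [0, -4.4, 1.5], "rot": [0, 0, 0], "gripper": 1},
    {"offset": [0, -5.2, 2.0], "rot": [0, 0, 0], "gripper": 1},
    {"offset": [0, -6.0, 2.6], "rot": [0, 0, 0], "gripper": 1},
    {"offset": [0, -6.7, 3.2], "rot": [0, 0, 0], "gripper": 1},
  ],
)

```text
time_s: 17.2
position: [0.5224, -0.2169, 0.22]
tcp_rot: [[0.196, 0.981, -0.0], [0.981, -0.196, -0.0], [-0.0, -0.0, -1.0]]
force: [1.0, 0.1, 0.2]
opening: 0.004
```

Emit:
arm_command(
  targets=[
    {"offset": [0, -0.7, 0.6], "rot": [0, 0, 0], "gripper": 1},
    {"offset": [0, -1.3, 1.3], "rot": [0, 0, 0], "gripper": 1},
    {"offset": [0, -1.8, 2.1], "rot": [0, 0, 0], "gripper": 1},
    {"offset": [0, -2.3, 2.9], "rot": [0, 0, 0], "gripper": 1},
    {"offset": [0, -2.75, 3.7], "rot": [0, 0, 0], "gripper": 1},
    {"offset": [0, -3.2, 4.6], "rot": [0, 0, 0], "gripper": 1},
    {"offset": [0, -3.5, 5.5], "rot": [0, 0, 0], "gripper": 1},
    {"offset": [0, -3.7, 6.2], "rot": [0, 0, 0], "gripper": 1},
  ],
)

```text
time_s: 18.0
position: [0.4865, -0.2098, 0.1576]
tcp_rot: [[0.196, 0.981, -0.001], [0.981, -0.196, -0.0], [-0.0, -0.001, -1.0]]
force: [0.6, 0.7, 0.7]
opening: 0.002
```

```bash
python3 - <<'E'
from h import *
s=st();d=np.array(s['position'])-nest;print('clamp X,Y,Z cm',d@ex*100,d@ey*100,d[2]*100)
E
```

```text
t 18.0 p [ 0.4865 -0.2098  0.1576] F [0.6 0.7 0.7] op 0.002
[[0.196, 0.9806, -0.0006], [0.9806, -0.196, -0.0001], [-0.0002, -0.0005, -1.0]]
clamp X,Y,Z cm -4.0233824192973024 0.006538333162348935 15.763169363700493
```

Emit:
arm_command(
  targets=[
    {"offset": [0, -0.1, 0.6], "rot": [0, 0, 0], "gripper": 1},
    {"offset": [0, -0.2, 1.2], "rot": [0, 0, 0], "gripper": 1},
    {"offset": [0, -0.3, 1.7], "rot": [0, 0, 0], "gripper": 1},
    {"offset": [0, -0.3, 2.1], "rot": [0, 0, 0], "gripper": 1},
    {"offset": [0, -0.3, 2.1], "rot": [0, 0, 0], "gripper": 1},
  ],
)

```text
time_s: 18.5
position: [0.4839, -0.2094, 0.1372]
tcp_rot: [[0.196, 0.981, -0.0], [0.981, -0.196, -0.0], [-0.0, -0.0, -1.0]]
force: [-0.9, 0.2, 0.5]
opening: 0.006
```

Emit:
arm_command(
  targets=[
    {"offset": [0, 0, 0.2], "rot": [0, 0, 0], "gripper": 1},
    {"offset": [0, 0, 0.2], "rot": [0, 0, 0], "gripper": 1},
  ],
)

```text
time_s: 18.7
position: [0.4839, -0.2093, 0.1357]
tcp_rot: [[0.196, 0.981, -0.0], [0.981, -0.196, -0.001], [-0.001, -0.0, -1.0]]
force: [-1.1, 0.2, 1.5]
opening: 0.005
```

Emit:
arm_command(
  targets=[
    {"offset": [0, 0, 0.15], "rot": [0, 0, 0], "gripper": 1},
    {"offset": [0, 0, 0.15], "rot": [0, 0, 0], "gripper": 1},
  ],
)

```text
time_s: 18.9
position: [0.4838, -0.2093, 0.1343]
tcp_rot: [[0.196, 0.981, -0.0], [0.981, -0.196, -0.001], [-0.001, -0.0, -1.0]]
force: [-1.8, 0.3, 3.9]
opening: 0.006
```

```bash
python3 - <<'E'
from h import *
s=st()
c=cap('side');f=c['frame'].astype(int);m=((f[...,0]>170)&(f[...,2]<90)&(f[...,1]<140))
v,u=np.nonzero(m[280:320,280:320]);print('pin',u.mean()+280,v.mean()+280,u.min()+280,u.max()+280,v.min()+280,v.max()+280)
b=dict(np.load('clampw.npz'));f=b['frame'].astype(int);m=((f[...,0]>170)&(f[...,2]<90)&(f[...,1]<150))[270:300,50:130]
v,u=np.nonzero(m);print(u.min()+50,u.max()+50,v.min()+270,v.max()+270)
# block top corners in clampw
print('block',[ray(b,*p,.052).round(4) for p in((29,258),(62,242),(137,248))])
E
```

```text
t 18.9 p [ 0.4838 -0.2093  0.1343] F [-1.8  0.3  3.9] op 0.006
[[0.1958, 0.9806, -0.0002], [0.9806, -0.1958, -0.0005], [-0.0005, -0.0001, -1.0]]
pin 297.76106194690266 302.6814159292035 292 303 294 309
73 101 279 299
block [array([ 0.4736, -0.476 ,  0.052 ]), array([ 0.4621, -0.4407,  0.052 ]), array([ 0.4761, -0.3731,  0.052 ])]
```

```bash
python3 - <<'E'
from h import *
s=st();c=cap('side')
print('beaker rim',[ray(c,*p,.092).round(3) for p in((322,328),(363,330))],'base',ray(c,343,378,0).round(3))
plan((*s['position'][:2],.27,78.8),(.485,-.40,.27,78.8),s=s)
E
```

```text
t 18.95 p [ 0.4838 -0.2093  0.1343] F [-2.2  0.2  5. ] op 0.008
[[0.1958, 0.9806, -0.0002], [0.9806, -0.1958, -0.0005], [-0.0006, -0.0001, -1.0]]
beaker rim [array([ 0.547, -0.55 ,  0.092]), array([ 0.617, -0.561,  0.092])] base [ 0.583 -0.572  0.   ]
 offset [-0.01, -0.0, -13.57] rot [-0.0, 0.03, -0.09] rows>= 3
 offset [-18.68, 3.82, 0.0] rot [0.0, 0.0, 0.0] rows>= 4
```

Emit:
arm_command(
  targets=[
    {"offset": [0, 0, -4], "rot": [0, 0, 0], "gripper": 0.9},
    {"offset": [0, 0, -9], "rot": [0, 0, 0], "gripper": 0.5},
    {"offset": [0, 0, -13.5], "rot": [0, 0, 0], "gripper": 0.5},
    {"offset": [-5, 1.6, -13.5], "rot": [0, 0, 0], "gripper": 0.5},
    {"offset": [-10, 3.2, -13.5], "rot": [0, 0, 0], "gripper": 0.5},
    {"offset": [-15, 4.8, -13.5], "rot": [0, 0, 0], "gripper": 0.5},
    {"offset": [-19, 5.8, -12], "rot": [0, 0, 0], "gripper": 0.5},
    {"offset": [-20.8, 6.4, -10], "rot": [0, 0, 0], "gripper": 0.5},
  ],
)

```text
time_s: 19.8
position: [0.5069, -0.4318, 0.235]
tcp_rot: [[0.199, 0.98, 0.005], [0.98, -0.199, -0.007], [-0.006, 0.007, -1.0]]
force: [0.2, 0.7, 0.0]
opening: 0.49
```

Emit:
arm_command(
  targets=[
    {"offset": [0, 0, 3], "rot": [0, 0, 0], "gripper": 0.5},
    {"offset": [0, 0, 3], "rot": [0, 0, 0], "gripper": 0.5},
    {"offset": [0, 0, 3], "rot": [0, 0, 0], "gripper": 0.5},
  ],
)

```text
time_s: 20.1
position: [0.5059, -0.4253, 0.2035]
tcp_rot: [[0.196, 0.981, -0.001], [0.981, -0.196, 0.001], [0.001, -0.001, -1.0]]
force: [0.4, -0.6, -0.1]
opening: 0.501
```

```bash
python3 - <<'E'
from h import *
c=cap('wrist','pin1.png');s=st()
f=c['frame'].astype(int);m=((f[...,0]>170)&(f[...,2]<90)&(f[...,1]<160));M=m.astype(np.uint8)
k=max(cv2.findContours(M,cv2.RETR_EXTERNAL,cv2.CHAIN_APPROX_NONE)[0],key=cv2.contourArea);x,y,w,h=cv2.boundingRect(k);print(x,y,w,h,f[y+h//2,x+w//2])
print('proj expected',proj(c,[.506,-.4255,.08]).round(),proj(c,[.506,-.4255,.056]).round())
uc=x+w/2; d=((c['fx']*.022)/np.linalg.norm(0)) if 0 else 0
X=np.array([.506,-.4255,.08]);print('far edge pts',ray(c,uc,y+h,.08).round(4),'near',ray(c,uc,y,.056).round(4),'cent',ray(c,uc,y+h/2,.07).round(4))
E
```

```text
t 20.15 p [ 0.5065 -0.4257  0.2048] F [0.6 0.2 0.8] op 0.499
[[0.1955, 0.9807, 0.0008], [0.9807, -0.1955, -0.0009], [-0.0008, 0.001, -1.0]]
156 408 461 26 [199 156  90]
proj expected [312. 258.] [312. 245.]
far edge pts [ 0.6296 -0.4029  0.08  ] near [ 0.6305 -0.3989  0.056 ] cent [ 0.6288 -0.401   0.07  ]
```

View pics/pin1.png

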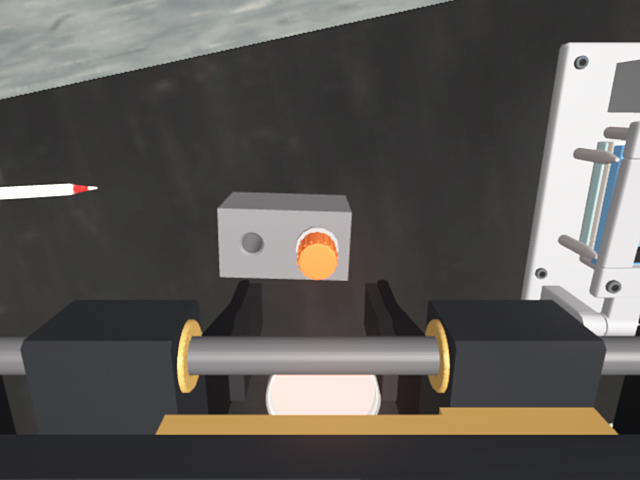

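The pin head's top face is centred at about (318,261), about 2.5 mm off the prediction, and the block sits around it with no obstacles near. The clamp lid is closed at the right edge.

```bash
python3 - <<'E'
from h import *
c=cap('wrist');s=st();f=c['frame']
M=((f[...,0]>240)&(f[...,1]>130)&(f[...,2]<110)).astype(np.uint8);M[:,:280]=0;M[:225]=0;M[300:]=0;M[:,360:]=0
k=max(cv2.findContours(M,cv2.RETR_EXTERNAL,cv2.CHAIN_APPROX_NONE)[0],key=cv2.contourArea)
(u,v),(w,h),_=cv2.fitEllipse(k);print(u,v,w,h);X=ray(c,u,v,.08);print(X)
plan((X[0],X[1],.1275,78.8),s=s)
E
```

```text
t 20.2 p [ 0.5068 -0.4258  0.2056] F [-0.2 -0.5 -0.1] op 0.502
[[0.1952, 0.9808, 0.0018], [0.9808, -0.1952, -0.0023], [-0.0019, 0.0023, -1.0]]
318.63250732421875 256.4380187988281 35.723121643066406 42.003814697265625
[ 0.50695712 -0.42255613  0.08      ]
 offset [0.34, -0.07, 7.81] rot [0.13, 0.11, -0.05] rows>= 2
```

Emit:
arm_command(
  targets=[
    {"offset": [0.34, 0.08, 2.5], "rot": [0, 0, 0], "gripper": 0.5},
    {"offset": [0.34, 0.08, 5], "rot": [0, 0, 0], "gripper": 0.5},
    {"offset": [0.34, 0.08, 7], "rot": [0, 0, 0], "gripper": 0.5},
    {"offset": [0.34, 0.08, 7.7], "rot": [0, 0, 0], "gripper": 0.5},
    {"offset": [0.34, 0.08, 7.7], "rot": [0, 0, 0], "gripper": 0.5},
    {"offset": [0.34, 0.08, 7.7], "rot": [0, 0, 0], "gripper": 0.5},
  ],
)

```text
time_s: 20.8
position: [0.5083, -0.4233, 0.1289]
tcp_rot: [[0.196, 0.981, 0.002], [0.981, -0.196, -0.003], [-0.002, 0.003, -1.0]]
force: [-0.1, -0.6, -0.0]
opening: 0.496
```

```bash
python3 - <<'E'
from h import *
plan((.5083,-.4228,.1268,78.8))
E
```

```text
t 20.8 p [ 0.5083 -0.4233  0.1289] F [-0.1 -0.6 -0. ] op 0.496
[[0.1955, 0.9807, 0.0021], [0.9807, -0.1955, -0.0028], [-0.0023, 0.0026, -1.0]]
 offset [0.04, -0.01, 0.21] rot [0.15, 0.13, -0.08] rows>= 1
```

Emit:
arm_command(
  targets=[
    {"offset": [0.04, 0, 0.17], "rot": [0.15, 0.13, 0], "gripper": 0.5},
    {"offset": [0.04, 0, 0.17], "rot": [0.15, 0.13, 0], "gripper": 0.9},
    {"offset": [0.04, 0, 0.17], "rot": [0.15, 0.13, 0], "gripper": 0.9},
    {"offset": [0.04, 0, 0.17], "rot": [0.15, 0.13, 0], "gripper": 0.9},
    {"offset": [0.04, 0, 0.17], "rot": [0.15, 0.13, 0], "gripper": 0.9},
    {"offset": [0.04, 0, 0.17], "rot": [0.15, 0.13, 0], "gripper": 0.9},
  ],
)

```text
time_s: 21.4
position: [0.5077, -0.4231, 0.1261]
tcp_rot: [[0.196, 0.981, -0.001], [0.981, -0.196, 0.001], [0.0, -0.001, -1.0]]
force: [-0.6, -1.1, 2.2]
opening: 0.247
```

```bash
python3 - <<'E'
from h import *
s=st();p=np.array(s['position']);h=nest-ex*.071;print(h)
plan((*p[:2],.21,78.8),(*h[:2],.21,78.8),s=s)
E
```

```text
t 21.4 p [ 0.5077 -0.4231  0.1261] F [-0.6 -1.1  2.2] op 0.247
[[0.196, 0.9806, -0.0012], [0.9806, -0.196, 0.0006], [0.0003, -0.0013, -1.0]]
[ 0.45635218 -0.20390936  0.        ]
 offset [0.0, -0.01, -8.39] rot [-0.08, -0.02, -0.1] rows>= 2
 offset [20.5, -9.3, 0.0] rot [0.0, 0.0, 0.0] rows>= 5
```

Emit:
arm_command(
  targets=[
    {"offset": [0, 0, -1], "rot": [0, 0, 0], "gripper": 0.9},
    {"offset": [0, 0, -3], "rot": [0, 0, 0], "gripper": 0.9},
    {"offset": [0, 0, -6], "rot": [0, 0, 0], "gripper": 0.9},
    {"offset": [0, 0, -9], "rot": [0, 0, 0], "gripper": 0.9},
    {"offset": [4, -1.8, -9], "rot": [0, 0, 0], "gripper": 0.9},
    {"offset": [8, -3.6, -9], "rot": [0, 0, 0], "gripper": 0.9},
    {"offset": [12, -5.4, -9], "rot": [0, 0, 0], "gripper": 0.9},
    {"offset": [16, -7.3, -9], "rot": [0, 0, 0], "gripper": 0.9},
  ],
)

```text
time_s: 22.2
position: [0.4667, -0.2494, 0.2164]
tcp_rot: [[0.197, 0.98, -0.002], [0.98, -0.197, 0.003], [0.003, -0.003, -1.0]]
force: [0.2, -0.5, -0.3]
opening: 0.245
```

Emit:
arm_command(
  targets=[
    {"offset": [2.5, -1.1, 0], "rot": [0, 0, 0], "gripper": 0.9},
    {"offset": [4.3, -1.9, 0], "rot": [0, 0, 0], "gripper": 0.9},
    {"offset": [4.5, -2, 0], "rot": [0, 0, 0], "gripper": 0.9},
    {"offset": [4.5, -2, 0], "rot": [0, 0, 0], "gripper": 0.9},
    {"offset": [4.5, -2, 0], "rot": [0, 0, 0], "gripper": 0.9},
  ],
)

```text
time_s: 22.7
position: [0.4578, -0.205, 0.2164]
tcp_rot: [[0.197, 0.98, -0.0], [0.98, -0.197, 0.001], [0.0, -0.0, -1.0]]
force: [-0.1, -0.4, -0.7]
opening: 0.242
```

```bash
python3 - <<'E'
from h import *
c=cap('wrist');s=st();p=np.array(s['position'])
np.savez('ins.npz',**{k:c[k] for k in c});h=nest-ex*.071
print('hole pred',proj(c,h+[0,0,.066]),'tip pred',proj(c,p+[0,0,-.118]),'axis at head',proj(c,p+[0,0,-.046]))
im=c['frame'][:,:,::-1];u,v=[int(t) for t in proj(c,h+[0,0,.066])]
x0=max(0,u-80);y0=max(0,v-90);print(x0,y0);cv2.imwrite('pics/ins.png',cv2.resize(im[y0:y0+150,x0:x0+200],None,fx=4,fy=4))
plan((*h[:2],.21,78.8),s=s)
E
```

```text
t 22.75 p [ 0.4576 -0.205   0.2162] F [-0.5  0.2 -0.4] op 0.241
[[0.1971, 0.9804, -0.0005], [0.9804, -0.1971, 0.0008], [0.0007, -0.0007, -1.0]]
hole pred [313.86737469 240.24428517] tip pred [312.47101909 261.028171  ] axis at head [312.36622505 328.7939004 ]
233 150
 offset [0.08, -0.15, 0.62] rot [-0.04, -0.04, -0.17] rows>= 1
```

View pics/ins.png

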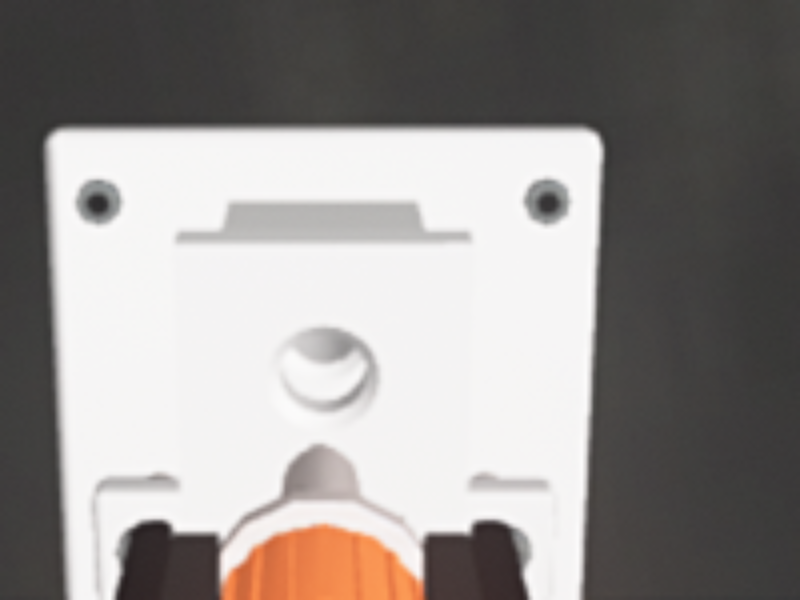

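The lid hole is at about (315,242) and the pin tip at about (313,263), so the lid is down flat and both nearly match the prediction.

```bash
python3 - <<'E'
from h import *
c=dict(np.load('ins.npz'));p=np.array([.4576,-.205,.2162])
H=ray(c,314.8,242,.066);T=ray(c,313.1,263.5,p[2]-.118);h=nest-ex*.071
for n,q in(('hole-TCP',H-p),('tip-TCP',T-p),('move',H-T),('move to nest-based',h-T)):print(n,'x',(q@ey*1000).round(2),'y',(q@ex*1000).round(2))
f=c['frame'].astype(int);g=f.sum(2)//3
for v in range(258,276,1):print(v,g[v,300:326:1].tolist())
E
```

```text
hole-TCP x 1.39 y -0.32
tip-TCP x 0.33 y 1.46
move x 1.06 y -1.77
move to nest-based x 0.5 y -2.89
258 [243, 243, 243, 244, 243, 243, 243, 243, 243, 243, 243, 244, 244, 244, 244, 244, 244, 243, 243, 243, 243, 243, 243, 243, 243, 243]
259 [243, 243, 243, 243, 243, 243, 243, 243, 243, 244, 244, 245, 245, 246, 245, 245, 244, 243, 243, 243, 243, 243, 243, 243, 243, 243]
260 [243, 243, 243, 243, 243, 244, 243, 243, 245, 246, 241, 237, 235, 234, 239, 245, 246, 245, 244, 243, 243, 243, 243, 243, 243, 243]
261 [243, 243, 243, 243, 243, 244, 244, 245, 247, 244, 216, 184, 174, 175, 202, 229, 237, 243, 245, 244, 243, 243, 243, 243, 243, 243]
262 [243, 243, 244, 243, 243, 244, 246, 243, 236, 208, 167, 151, 156, 163, 172, 179, 199, 230, 241, 244, 244, 243, 243, 243, 243, 243]
263 [243, 243, 243, 243, 244, 247, 244, 216, 164, 143, 144, 151, 159, 166, 173, 177, 183, 196, 218, 237, 244, 244, 244, 243, 243, 243]
264 [243, 243, 243, 244, 246, 244, 216, 161, 135, 139, 147, 153, 161, 168, 174, 180, 184, 186, 190, 214, 237, 244, 244, 243, 243, 243]
265 [243, 243, 243, 245, 243, 215, 161, 134, 136, 142, 1
[... 728 characters left out ...]
 187, 212, 238, 244, 244]
271 [243, 245, 249, 213, 133, 132, 134, 133, 136, 143, 152, 158, 164, 172, 179, 186, 190, 193, 193, 193, 189, 189, 206, 237, 245, 243]
272 [244, 246, 248, 204, 130, 131, 140, 141, 144, 151, 159, 164, 169, 174, 179, 183, 186, 187, 188, 189, 187, 187, 199, 236, 245, 244]
273 [245, 248, 239, 180, 130, 141, 155, 159, 161, 163, 168, 173, 173, 173, 175, 176, 178, 179, 180, 180, 183, 183, 193, 228, 243, 245]
274 [243, 236, 205, 159, 146, 157, 167, 168, 169, 169, 172, 174, 174, 175, 176, 177, 179, 179, 181, 183, 184, 184, 185, 199, 227, 239]
275 [211, 173, 152, 151, 162, 191, 217, 222, 220, 219, 220, 221, 222, 222, 224, 224, 224, 220, 219, 219, 220, 214, 199, 187, 194, 214]
```

Emit:
arm_command(
  targets=[
    {"offset": [0.09, -0.21, 0], "rot": [0, 0, 0], "gripper": 0.9},
    {"offset": [0.09, -0.21, 0], "rot": [0, 0, 0], "gripper": 0.9},
    {"offset": [0.09, -0.21, 1.5], "rot": [0, 0, 0], "gripper": 0.9},
    {"offset": [0.09, -0.21, 3], "rot": [0, 0, 0], "gripper": 0.9},
    {"offset": [0.09, -0.21, 4], "rot": [0, 0, 0], "gripper": 0.9},
    {"offset": [0.09, -0.21, 4.5], "rot": [0, 0, 0], "gripper": 0.9},
    {"offset": [0.09, -0.21, 4.5], "rot": [0, 0, 0], "gripper": 0.9},
  ],
)

```text
time_s: 23.45
position: [0.4554, -0.2028, 0.1708]
tcp_rot: [[0.196, 0.981, -0.001], [0.981, -0.196, 0.001], [0.001, -0.001, -1.0]]
force: [2.2, -1.9, -1.5]
opening: 0.244
```

Emit:
arm_command(
  targets=[
    {"offset": [0, 0, 0.5], "rot": [0, 0, 0], "gripper": 0.9},
    {"offset": [0, 0, 1], "rot": [0, 0, 0], "gripper": 0.9},
    {"offset": [0, 0, 1], "rot": [0, 0, 0], "gripper": 0.9},
  ],
)

```text
time_s: 23.75
position: [0.4554, -0.2026, 0.161]
tcp_rot: [[0.196, 0.981, -0.0], [0.981, -0.196, 0.001], [0.0, -0.0, -1.0]]
force: [1.4, -3.4, -1.9]
opening: 0.243
```

Emit:
arm_command(
  targets=[
    {"offset": [-0.07, 0.05, 0], "rot": [0, 0, 0], "gripper": 0.9},
    {"offset": [-0.08, 0.06, 0.4], "rot": [0, 0, 0], "gripper": 0.9},
    {"offset": [-0.08, 0.06, 0.8], "rot": [0, 0, 0], "gripper": 0.9},
    {"offset": [-0.08, 0.06, 0.8], "rot": [0, 0, 0], "gripper": 0.9},
  ],
)

```text
time_s: 24.15
position: [0.4554, -0.203, 0.1527]
tcp_rot: [[0.196, 0.981, -0.001], [0.981, -0.196, 0.002], [0.001, -0.002, -1.0]]
force: [2.8, -3.5, -2.0]
opening: 0.248
```

Emit:
arm_command(
  targets=[
    {"offset": [-0.07, 0.1, 0], "rot": [0, 0, 0], "gripper": 0.9},
    {"offset": [-0.08, 0.12, 0.3], "rot": [0, 0, 0], "gripper": 0.9},
    {"offset": [-0.08, 0.12, 0.7], "rot": [0, 0, 0], "gripper": 0.9},
    {"offset": [-0.08, 0.12, 0.7], "rot": [0, 0, 0], "gripper": 0.9},
  ],
)

```text
time_s: 24.55
position: [0.4556, -0.2033, 0.1454]
tcp_rot: [[0.196, 0.981, -0.003], [0.981, -0.196, 0.003], [0.003, -0.004, -1.0]]
force: [0.9, -1.1, -2.2]
opening: 0.241
```

Emit:
arm_command(
  targets=[
    {"offset": [-0.02, 0.02, 0.4], "rot": [0, 0, 0], "gripper": 0.9},
    {"offset": [-0.02, 0.02, 0.8], "rot": [0, 0, 0], "gripper": 0.9},
    {"offset": [-0.02, 0.02, 0.9], "rot": [0, 0, 0], "gripper": 0.9},
    {"offset": [-0.02, 0.02, 0.9], "rot": [0, 0, 0], "gripper": 0.9},
  ],
)

```text
time_s: 24.95
position: [0.4557, -0.2036, 0.137]
tcp_rot: [[0.196, 0.981, -0.003], [0.981, -0.196, 0.003], [0.002, -0.004, -1.0]]
force: [-0.9, -0.8, 3.2]
opening: 0.242
```

Emit:
arm_command(
  targets=[
    {"offset": [0, 0, 0.1], "rot": [0, 0, 0], "gripper": 0.9},
    {"offset": [0, 0, 0.2], "rot": [0, 0, 0], "gripper": 0.9},
    {"offset": [0, 0, 0.2], "rot": [0, 0, 0], "gripper": 0.9},
  ],
)

```text
time_s: 25.25
position: [0.4556, -0.2035, 0.1359]
tcp_rot: [[0.196, 0.981, -0.003], [0.981, -0.196, 0.003], [0.002, -0.004, -1.0]]
force: [-2.4, 0.6, 10.7]
opening: 0.245
```

Emit:
arm_command(
  targets=[
    {"offset": [0, 0, 0.1], "rot": [0, 0, 0], "gripper": 0.9},
    {"offset": [0, 0, 0.15], "rot": [0, 0, 0], "gripper": 0.9},
    {"offset": [0, 0, 0.15], "rot": [0, 0, 0], "gripper": 0.9},
  ],
)

```text
time_s: 25.55
position: [0.4556, -0.2035, 0.1357]
tcp_rot: [[0.196, 0.981, -0.003], [0.981, -0.196, 0.002], [0.002, -0.003, -1.0]]
force: [-3.7, 1.7, 22.6]
opening: 0.243
```

```bash
python3 - <<'E'
from h import *
c=cap('side');s=st();w=cap('wrist')
a=cv2.resize(c['frame'][225:300,250:350,::-1],(533,400),interpolation=cv2.INTER_CUBIC);b=cv2.resize(w['frame'][170:370,250:383,::-1],(266,400));cv2.imwrite('pics/fin.png',np.hstack([a,b]))
E
```

```text
t 25.6 p [ 0.4556 -0.2035  0.1357] F [-4.7  1.8 22.5] op 0.244
[[0.1956, 0.9807, -0.0027], [0.9807, -0.1956, 0.0025], [0.0019, -0.0031, -1.0]]
```

View pics/fin.png

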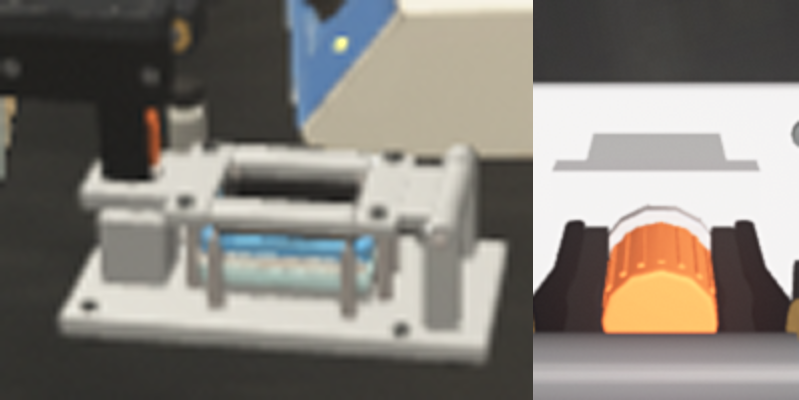

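The lid is level over the stack, the collar sits flat on it, and the fingers hold the head. The push is steady at 22.5 N, so I'm handing in.

```bash
python3 - <<'E'
from h import *
st();print(ticket.hand_in())
E
```

```text
t 25.65 p [ 0.4556 -0.2035  0.1357] F [-4.   0.9 22.1] op 0.243
[[0.1956, 0.9807, -0.0027], [0.9807, -0.1956, 0.0024], [0.0019, -0.0031, -1.0]]
the job is handed in; nothing more can be done
None
```

The flow cell is assembled and I handed it in at 25.7 s on the robot's clock. The gripper was still holding the pin head and pressing down.

- **Stack:** After release, the spacer lay within 1–2 px of its predicted position in the nest. The cover plate measured about 1 mm from the nest centre, square to within about 0.1°.
- **Lid and pin:** I swung the lid down onto its springs, then pushed the pin through the tongue into the bushing. The pin met some sideways force on the way in (up to about 4.5 N), which I eased with small sideways shifts.
- **Last checks:** The TCP (tool point) stopped at z = 0.1357 m, against about 0.136 m expected for a seated pin. There the push rose about 12 N in 0.2 mm, a hard stop, and held steady at about 22 N. In the last picture the lid looks level and the collar sits flat on it.

No last check failed or disagreed. I did not measure the lid angle directly; that it is fully shut rests on the height, the hard stop and the picture. I also didn't check the bystanders one by one, but the arm touched none of them as far as I saw.

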